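# Demagnetise a tray of steel feet

### The job

Take the steel feet out of the tray and set every one of them upright on the upper deck of the demagnetiser's sloping chute, side by side, each resting against the closed gate, and stand the emptied tray flat on the table under the mouth of the chute to catch them, with its high wall on the side away from the chute. Then, with the hooked rod and never with the hand, pull the gate bolt fully towards the robot so that all the feet slide through the coil into the tray; finally lay the rod back on its rest as it was, and leave the bystanding things where they are.

Things in the scene. Friction and masses are not known exactly. Their poses are not given: they have to be found in the camera images.
- machine: the demagnetiser, fixed to the table: base 300 x 250 mm, a sloping chute over it passing through a white tunnel-shaped coil, and at its back left corner the bolt housing, 72 mm high. Origin on the table, in the middle under the uphill face of the gate; x away from the robot (across the chute), y leftwards (uphill), z up
- chute: the smooth metal chute deck, tilted 22 degrees. Origin on the deck surface, middle of the uphill face of the gate, 122 mm above the table; x across, y uphill along the deck, z square to it. Inside width 240 mm between side rails 35 mm high; runs from y = -180 mm (lip) to y = 139 mm (end rail 22 mm high). Low friction: feet slide down by themselves
- coil (a point): middle of the flat top of the white tunnel coil that bridges the chute: at chute y = -102 mm, 118 mm above the deck. The coil is 330 mm wide (x), 85 mm long (from chute y = -145 to -60 mm), its tunnel 88 mm high
- gate (a joint): the gate, a 230 mm wide ledge across the chute, uphill face at chute y = 0, top 14 mm above the deck when closed (0). Value: how far it has sunk, m, always half the bolt's travel (60 mm), up to 0.03; feet pass once it is past about 0.015. It is linked both ways: pressing on its top sinks it and draws the bolt
- bolt_tab: upright steel tab on the bolt, to be hooked from behind (its +x side) and pulled 60 mm towards the robot, from machine x = 200 to 140 mm (about 5 N; stays where left): 8 mm thick (x), 40 mm wide (y), 38 mm high. Origin in its centre, 104 mm above the table; axes as the machine's. The bar under it is 85 mm high. Not to be touched by gripper or arm
- guard (a point): centre of the guard's open mouth, 150 mm above the table, 105 mm on the robot's side of the unpulled tab. Two upright clear cheeks, 68 mm apart inside (y), 222 mm high, run 150 mm back from here; two bars cross them above 222 mm, 70 and 140 mm behind the mouth; open in front, 72 mm high housing below, starting 25 mm in front of the mouth
- lip (a point): middle of the chute's lower edge, on the deck surface, about 55 mm above the table; 8 mm of metal below it
- tray: loose grey catch tray, outside 290 mm (own x) x 190 mm (own y), floor 6 mm thick, walls 8 to 9 mm thick: three walls 35 mm high and the wall at -y 70 mm high, which can be pinched from above, 90 mm from the origin, to drag the tray. Origin: centre of the underside, z up. 0.6 kg
- foot1: steel foot (two to four, all alike; an absent one has no pose): base plate 44 mm (own x) x 64 mm (own y) x 12 mm, with a central upright rib 14 mm thick (x), 40 mm long (y), rising from 12 to 52 mm above the underside; 0.2 to 0.45 kg. Origin: centre of the underside, z up through the rib. Starts upright in the tray
- foot2: steel foot (two to four, all alike; an absent one has no pose): base plate 44 mm (own x) x 64 mm (own y) x 12 mm, with a central upright rib 14 mm thick (x), 40 mm long (y), rising from 12 to 52 mm above the underside; 0.2 to 0.45 kg. Origin: centre of the underside, z up through the rib. Starts upright in the tray
- foot3: steel foot (two to four, all alike; an absent one has no pose): base plate 44 mm (own x) x 64 mm (own y) x 12 mm, with a central upright rib 14 mm thick (x), 40 mm long (y), rising from 12 to 52 mm above the underside; 0.2 to 0.45 kg. Origin: centre of the underside, z up through the rib. Starts upright in the tray
- foot4: steel foot (two to four, all alike; an absent one has no pose): base plate 44 mm (own x) x 64 mm (own y) x 12 mm, with a central upright rib 14 mm thick (x), 40 mm long (y), rising from 12 to 52 mm above the underside; 0.2 to 0.45 kg. Origin: centre of the underside, z up through the rib. Starts upright in the tray
- rod: hooked rod: handle 120 mm long (own x -60 to 60), 22 mm wide, 26 mm high, then an 8 mm thick straight bar along x to x = 250 mm, where an 8 mm thick leg bends square down to z = -54 mm. Origin: middle of the handle, on its axis; 0.16 kg, balances about 60 mm forward of the origin
- rest: fixed rod rest: base 260 x 70 mm with two forks, 97 and 102 mm high, at x = -42 and x = 130 mm, each 12 mm thick; the slots are 32 and 24 mm wide. The rod belongs with its x along the rest's x, hook down, its origin 90 mm above the rest's origin. Origin on the table, z up
- disc: bystander: steel hardness test disc lying flat, 64 mm across, 14 mm high. Not to be disturbed
- driver: bystander: screwdriver lying on the table, about 200 mm long. Not to be disturbed
- mug: bystander: white mug 80 mm across, 90 mm high. Not to be disturbed
- square_block: bystander: dark steel block 90 x 90 x 60 mm high. Not to be disturbed
- caliper: bystander: caliper lying flat, 200 mm long. Not to be disturbed
Things that resemble listed ones, but are neither listed nor needed, are in the scene too. What is shaped like the foot4 but blue, pink or yellow is not meant.

How it is judged:
By the outcome, as a careful person would: the job done as asked, in the order asked, and still so for the second after the job is handed in, with the robot touching nothing.
Of foot1, foot2, foot3, foot4 only 2 to 4 are there at a start; the rules pass over those that are not, and their reading is None.
At some moment in a run one of foot1, foot2, foot3, foot4 may be knocked a few centimetres aside while the robot is not near it.
It also fails if it takes over 210 s, if anything falls off the work surface, if the arm or the gripper's body presses on something with over 40 N, if the wrist force passes 120 N, or if a joint passes its speed limit or range.

### The arm

A 7-joint arm with a two-finger parallel gripper is mounted at the origin on the work surface. World frame = base frame: x ahead of the robot, y to its left, z up, the work surface at z = 0. Lengths are in mm, angles in rad, forces in N, time in s.
With the tool pointing down it reaches from about 425 to 950 mm from the base axis. Payload 4.7 kg.
Tool frame: the origin (TCP) lies at the very end of the fingers, on their centre line; the grasp point (between the pads) lies 19 mm behind it; x points along the fingers, z is the direction in which the jaws open and shut, and the axes are right-handed (so a half turn about x gives the same grasp; the last joint's range is limited). The gripper opens to 87 mm and grips with 3 to 60 N. Pads are 19 mm wide; open, the fingers measure 117 mm over their backs; the gripper's body (75 mm by 190 mm) begins 51 mm behind the grasp point.
Start: joints at [1.181, 0.469, -0.049, 1.532, 0.024, 1.141, -0.082], TCP at [238.338, -631.541, 222.573] pointing down, gripper open.
Joint ranges: [-2.59, 2.59], [-0.33, 1.99], [-1.39, 1.29], [0.1, 2.45], [-1.04, 4.18], [0.21, 1.99], [-2.66, 2.66]. Speed limits (rad/s): [2.57, 2.57, 3.14, 3.14, 3.14, 3.14, 3.14].

### API

Orientations are given as a 3x3 rotation matrix whose columns are the frame's x, y, z axes.
In Python, from cell import state, grab_frame, camera_params, job_done gives the robot as it stands.
- The arm moves only by the shell command python3 -m crank 'ROWS'. ROWS is a JSON object of lists of equal length, an entry for each row: "jaw": the closure, from 0 (fully open) to 1 (shut); "linear": the shift along the tool's x, y, z in mm, a list of three; "spin": the turn about the tool's x in degrees. A call has 1 to 20 rows; each row shifts and turns the commanded pose from where the row before left it, along the tool's axes as they then stand; what a row does not reach is not made up. A row lasts 1/10 s, in which the tool goes at most 50 mm and 8.59 degrees, less where a joint would pass 70% of its speed; a pose out of reach is approached as far as the arm can. A call with a gripper value outside its range is refused whole. The fingers move at their own pace and stop on an object; the grip force is fixed at half the most. Time passes only in rows, so rows that do not move let the fingers close. It gives the time, the measured TCP pose, the force and the opening at its end, in the units of the state.
- state(): the state, without advancing time (a new reading comes with each control period).
- grab_frame(name): name is "scene" or "top" or "wrist"; returns the picture (400x640x3 uint8, red, green, blue); there is no depth.
- camera_params(name): a dict with "camera_matrix" (3x3 intrinsics, pixels), "T" (4x4, takes a point from camera to world coordinates). Camera axes: x right, y down, z forward; pixel columns grow to the right and rows downward; lengths in mm; the calibration is good to about 2 mm. The wrist camera is an equidistant fisheye: a pixel r from the principal point sees the ray r / f radians off the axis. A picture is of the moment at which its call begins: read the wrist's pose just before it. camera_params takes no time and is no camera call; for the wrist camera it gives the pose at the moment of the call.
- job_done(): hands the job in, once; it reports no verdict.
The state is a dict: "time_s": time; "q": joint angles; "joint_vel": joint speeds; "tau": joint torques, N m; "tcp_pos": TCP position; "orientation": TCP orientation; "contact_force": force on the tool from outside, world axes, zero at the start; "ft_torque": the same for the moment, N m; "width": finger opening in mm.
Only numpy, scipy, OpenCV 4.12 (cv2) and the standard library are available. Lean on these libraries where they do the work, as an engineer would, in place of code of your own. Each camera call takes 0.05 s, during which the arm holds its last target.

## Working session

There is one attempt and no reset: what is moved stays moved. The work goes in short steps, Python scripts to look and compute and a shell command to move; the robot and the scene stay as the last step left them, time stands still between calls to the robot, and variables do not carry over. Pictures are saved under pics/ and viewed, and the job is handed in when it is done.

```bash
ls; mkdir -p pics
python3 - <<'E'
from cell import *
import cv2,json
for n in ("scene","top","wrist"):
    p=camera_params(n); print(n,p["camera_matrix"],p["T"])
    cv2.imwrite(f"pics/a_{n}.png",grab_frame(n)[:,:,::-1])
print(state())
E
```

```text
pics
scene [[381.75303789   0.         320.44821472]
 [  0.         381.75303789 194.53955286]
 [  0.           0.           1.        ]] [[ 8.24046753e-01  4.01145621e-01 -4.00036423e-01  1.06380215e+03]
 [ 5.66463493e-01 -5.73304520e-01  5.91980606e-01 -7.83631515e+02]
 [ 8.12773854e-03 -7.14425726e-01 -6.99664078e-01  1.05725370e+03]
 [ 0.00000000e+00  0.00000000e+00  0.00000000e+00  1.00000000e+00]]
top [[507.91656789   0.         313.16650692]
 [  0.         507.91656789 206.8429212 ]
 [  0.           0.           1.        ]] [[-4.67395299e-03 -9.98747302e-01  4.98194899e-02  4.62982016e+02]
 [-9.99987858e-01  4.59036845e-03 -1.79203242e-03 -2.39886865e+00]
 [ 1.56109773e-03 -4.98272609e-02 -9.98756631e-01  1.91631438e+03]
 [ 0.00000000e+00  0.00000000e+00  0.00000000e+00  1.00000000e+00]]
wrist [[309.70691629   0.         320.06753271]
 [  0.         309.70691629 197.56705516]
 [  0.           0.           1.        ]] [[ 3.53362551e-01 -9.05973504e-01 -2.33124255e-01  3.01134924e+02]
 [-9.35484435e-01 -3.42731670e-01 -8.60457654e-02 -6.06897101e+02]
 [-1.94388161e-03  2.48489
[... 243 characters left out ...]
t_vel': array([-4.21365266e-04, -2.42070479e-03, -2.28551541e-03, -4.13681908e-03,
        1.35740781e-03, -2.70452786e-04, -4.84543589e-05]), 'tau': array([ 3.72310114e-04, -5.08424914e+01, -8.08479963e-02, -2.36417663e+01,
       -6.12517912e-02,  3.56572028e-02,  8.61875674e-05]), 'tcp_pos': array([ 238.15839513, -631.12329587,  221.74711846]), 'orientation': array([[-5.57394266e-04,  9.35606522e-01,  3.53044084e-01],
       [ 1.36306202e-03,  3.53044522e-01, -9.35605530e-01],
       [-9.99998916e-01, -4.02801733e-05, -1.47207471e-03]]), 'contact_force': array([ 0.22465502, -0.0501201 ,  0.64259463]), 'ft_torque': array([ 0.05177754, -0.00969399, -0.0467535 ]), 'width': 87.35884180916796}
```

View pics/a_scene.png

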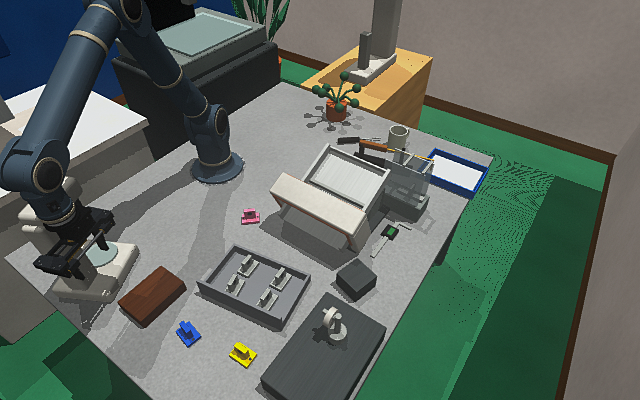

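View pics/a_top.png

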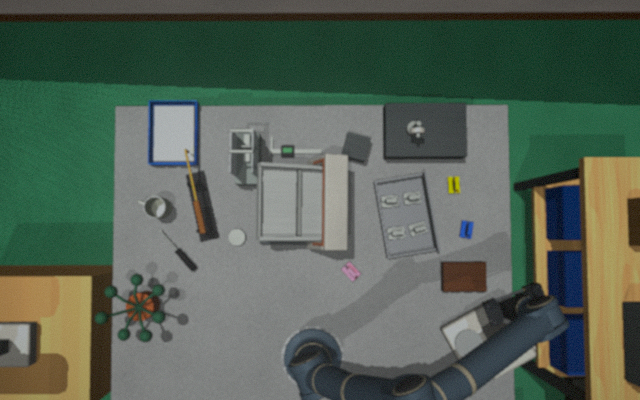

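View pics/a_wrist.png

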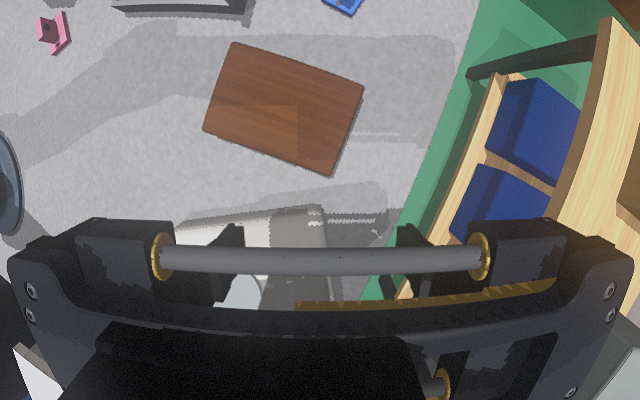

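```bash
cat > h.py <<'E'
import numpy as np, cv2
from cell import *
def cam(n):
    p=camera_params(n); return n,np.array(p["camera_matrix"]),np.array(p["T"])
def proj(c,P):
    n,K,T=c; P=np.atleast_2d(np.array(P,float)); q=(P-T[:3,3])@T[:3,:3]
    if n=="wrist":
        r=np.hypot(q[:,0],q[:,1]); th=np.arctan2(r,q[:,2]); s=np.where(r>1e-9,th/np.maximum(r,1e-9),1/q[:,2])
        u=q[:,:2]*s[:,None]
    else: u=q[:,:2]/q[:,2:]
    return u*[K[0,0],K[1,1]]+K[:2,2]
def ray(c,uv):
    n,K,T=c; uv=np.atleast_2d(np.array(uv,float)); u=(uv-K[:2,2])/[K[0,0],K[1,1]]
    if n=="wrist":
        th=np.linalg.norm(u,axis=1); d=np.c_[u*(np.sin(th)/np.maximum(th,1e-9))[:,None],np.cos(th)]
    else: d=np.c_[u,np.ones(len(u))]
    return d@T[:3,:3].T
def atz(c,uv,z):
    d=ray(c,uv); o=c[2][:3,3]; t=(z-o[2])/d[:,2]; return o+d*t[:,None]
def shot(n,name,crop=None,scale=1,draw=None):
    """draw: list of (pts3d,color,closed)"""
    c=cam(n); im=grab_frame(n)[:,:,::-1].copy()
    cv2.imwrite(f"pics/{name}_raw.png",im); np.savez(f"pics/{name}.npz",K=c[1],T=c[2],n=n)
    show(c,im,name,crop,scale,draw); return c,im
def show(c,im,name,crop=None,scale=1,draw=None):
    x0,y0,x1,y1=crop or (0,0,640,400)
    o=cv2.resize(im[y0:y1,x0:x1],None,fx=scale,fy=scale,interpolation=cv2.INTER_CUBIC)
    for P,col,cl in draw or []:
        u=((proj(c,P)-[x0,y0]+.5)*scale-.5)
        cv2.polylines(o,[np.round(u*16).astype(np.int32)],cl,col,1,cv2.LINE_AA,4)
    cv2.imwrite(f"pics/{name}.png",o)
def load(name):
    d=np.load(f"pics/{name}.npz"); return (str(d["n"]),d["K"],d["T"]),cv2.imread(f"pics/{name}_raw.png")
def Tz(x,y,yaw,z=0):
    c,s=np.cos(yaw),np.sin(yaw); return np.array([[c,-s,0,x],[s,c,0,y],[0,0,1,z],[0,0,0,1.]])
def ap(T,P): P=np.atleast_2d(np.array(P,float)); return P@T[:3,:3].T+T[:3,3]
A=np.radians(22)
CH=np.array([[1,0,0,0],[0,np.cos(A),-np.sin(A),0],[0,np.sin(A),np.cos(A),122],[0,0,0,1.]])
def rect(x0,x1,y0,y1,z): return [[x0,y0,z],[x1,y0,z],[x1,y1,z],[x0,y1,z]]
def tray_d(T,col=(0,0,255)):
    return [(ap(T,rect(-145,145,-95,95,0)),col,True),(ap(T,[[-145,-95,35],[-145,95,35],[145,95,35],[145,-95,35]]),col,False),
            (ap(T,[[-145,-95,70],[145,-95,70]]),col,False)]
def foot_d(T,col=(0,255,0)):
    return [(ap(T,rect(-22,22,-32,32,12)),col,True),(ap(T,rect(-7,7,-20,20,52)),(255,0,255),True)]
def mach_d(M,col=(0,255,255)):
    C=M@CH
    return [(ap(C,[[-120,-180,0],[120,-180,0],[120,139,0],[-120,139,0]]),col,True),
      (ap(C,[[-120,0,14],[120,0,14]]),(0,0,255),False),
      (ap(C,[[-165,-145,118],[165,-145,118],[165,-60,118],[-165,-60,118]]),(255,0,0),True)]
def tab_d(T): return [(ap(T,rect(-4,4,-20,20,19)),(0,128,255),True)]
E
python3 - <<'E'
from h import *
im=cv2.imread("pics/a_top.png"); c=cam("top")
def px(u,z): return atz(c,[u],z)[0].round(0)
for n,u,z in [("coilNE",(348,154),150),("coil",(348,249),150),("tray",(375,181),35),("tray",(387,257),35),("trayhi",(438,249),70),("trayhi",(424,172),70),("block",(357,148),60),("disc",(237,237),14),("rod h",(203,235),90),("rod tip",(187,150),90),("pink",(351,271),20),("chutetl",(260,165),200),("chutebl",(260,241),200)]:
    print(n,px(u,z))
cv2.imwrite("pics/b1.png",cv2.resize(im[120:290,130:330],None,fx=4,fy=3.5,interpolation=cv2.INTER_CUBIC)[:600,:800])
cv2.imwrite("pics/b2.png",cv2.resize(im[120:290,310:510],None,fx=4,fy=3.5,interpolation=cv2.INTER_CUBIC)[:600,:800])
E
```

```text
coilNE [ 736. -128.  150.]
coil [ 404. -126.  150.]
tray [ 652. -236.   35.]
tray [ 370. -277.   35.]
trayhi [ 400. -458.   70.]
trayhi [ 681. -411.   70.]
block [ 772. -168.   60.]
disc [446. 279.  14.]
rod h [455. 390.  90.]
rod tip [762. 450.  90.]
pink [ 318. -145.   20.]
chutetl [692. 174. 200.]
chutebl [434. 174. 200.]
```

View pics/b1.png

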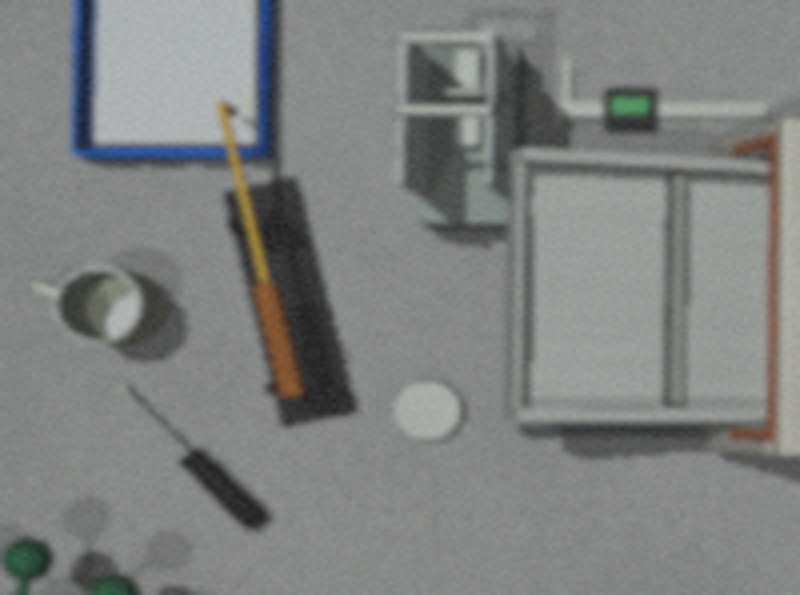

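View pics/b2.png

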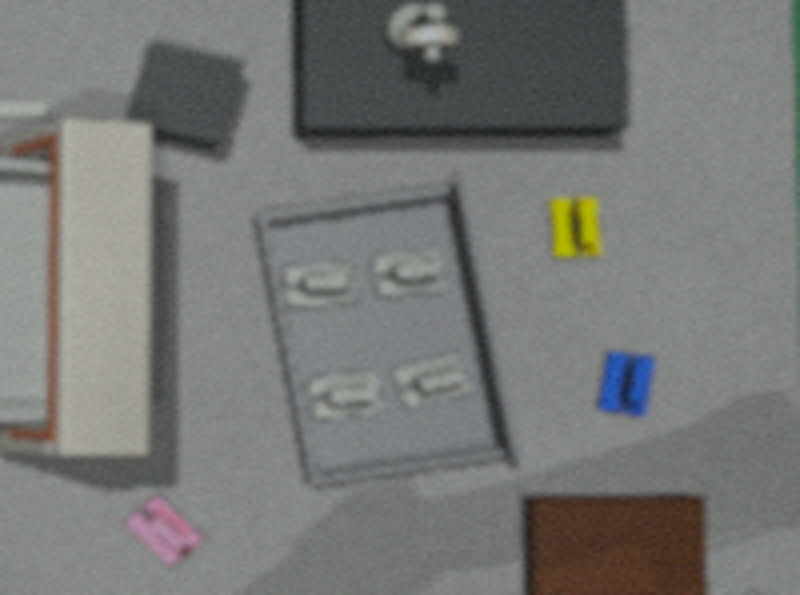

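Run:
```python
from h import *
im=cv2.imread("pics/a_top.png"); c=cam("top")
M=Tz(569,46,0); TR=Tz(525,-345,0.145)
d=mach_d(M)+tray_d(TR)
for x,y in [(582,-276),(595,-360),(480,-300),(492,-385)]:
    d+=foot_d(Tz(x,y,0.15,6))
show(c,im,"c1",(230,120,450,290),3.5,d)
im=cv2.imread("pics/a_scene.png"); c=cam("scene")
show(c,im,"c2",(190,130,450,340),3,d)
```

```text
(no output)
```

View pics/c1.png

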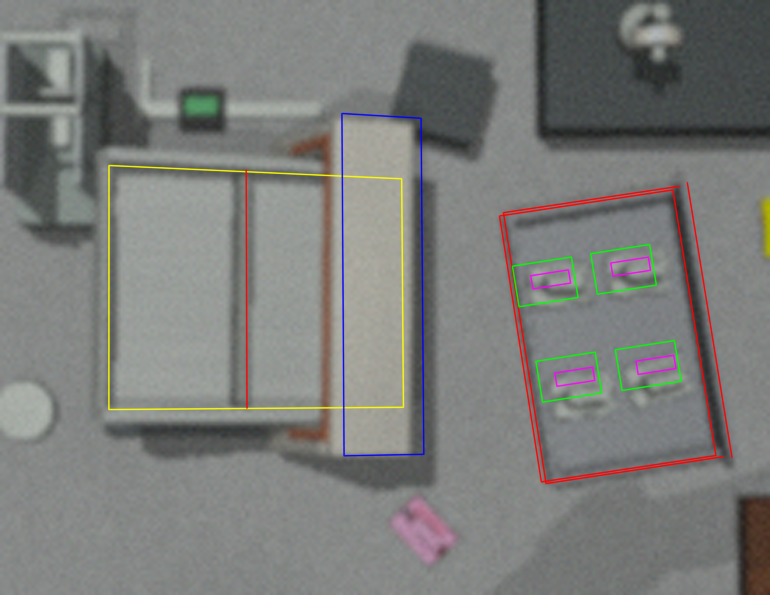

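View pics/c2.png

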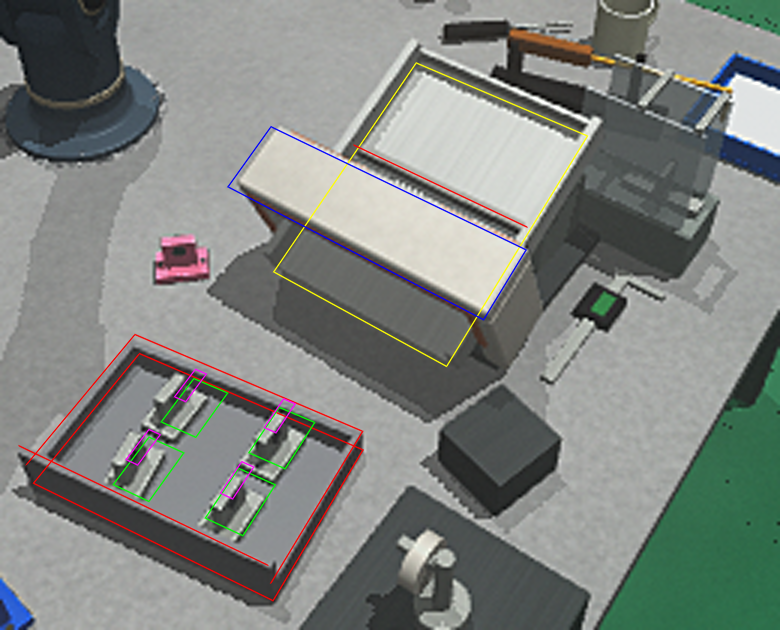

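```bash
python3 -m crank '{"jaw":[0,0,0,0,0,0,0,0,0,0,0,0,0,0,0,0,0,0,0,0],"linear":[[-3,0,0],[-3,0,0],[-3,0,0],[-3,0,0],[-3,0,0],[-3,0,0],[-3,0,0],[-3,0,0],[-3,0,0],[0,22,30],[0,22,30],[0,22,30],[0,22,30],[0,22,30],[0,22,30],[0,22,30],[0,22,30],[0,22,30],[0,22,27],[0,0,0]],"spin":[-7.7,-7.7,-7.7,-7.7,-7.7,-7.7,-7.7,-7.7,-7.7,0,0,0,0,0,0,0,0,0,0,0]}'
python3 - <<'E'
from h import *
s=state(); print(s["tcp_pos"],s["orientation"],s["q"])
shot("wrist","d1")
E
```

```text
time_s: 2.15
tcp_pos: [540.4, -405.3, 249.3]
orientation: [[0.003, -0.009, 1.0], [0.004, 1.0, 0.009], [-1.0, 0.004, 0.003]]
contact_force: [0.1, 0.9, 0.7]
width: 87.0
[ 540.40954411 -405.26074952  249.27770004] [[ 0.00282046 -0.00918218  0.99995387]
 [ 0.004089    0.99994959  0.00917061]
 [-0.99998766  0.00406294  0.00285787]] [ 0.85363448  0.48158163 -0.39828872  1.48254892  0.18752776  1.21539995
  0.4400284 ]
```

View pics/d1.png

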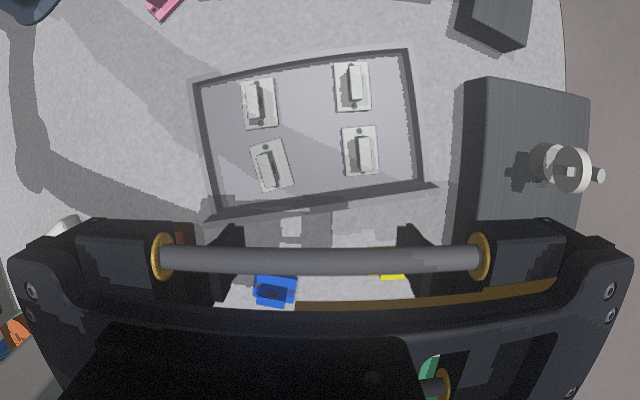

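Run:
```python
from h import *
c,im=load("d1")
show(c,im,"d2",(190,40,440,225),3.2)
```

```text
(no output)
```

View pics/d2.png

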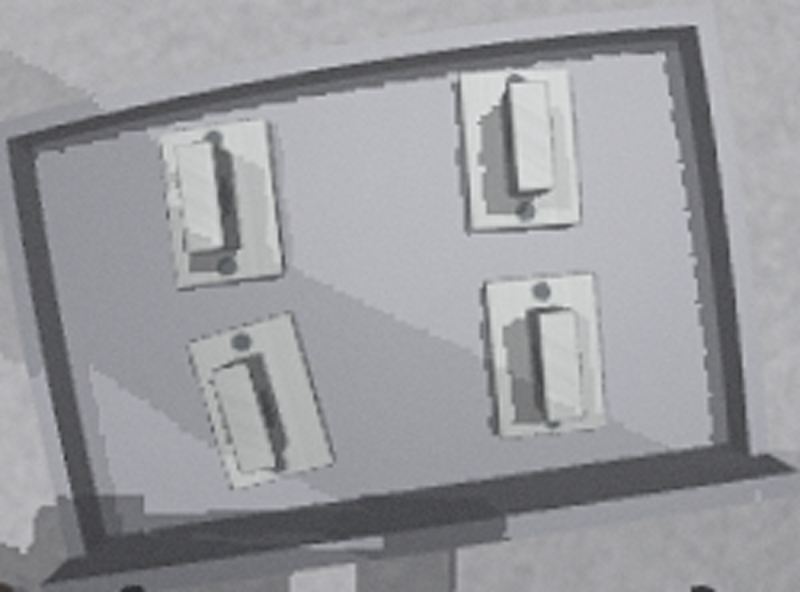

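```bash
cat >> h.py <<'E'
def fitfoot(c,pts,z=18,crop0=(0,0),sc=1):
    u=(np.array(pts,float)+.5)/sc-.5+np.array(crop0); P=atz(c,u,z)[:,:2]
    # order: top-left, top-right, bottom-right, bottom-left in picture (up=+y)
    mod=np.array([[-22,32],[22,32],[22,-32],[-22,-32]],float)
    m=P.mean(0); q=P-m; th=np.arctan2((mod[:,0]*q[:,1]-mod[:,1]*q[:,0]).sum(),(mod*q).sum())
    R=np.array([[np.cos(th),-np.sin(th)],[np.sin(th),np.cos(th)]])
    return m,np.degrees(th),np.abs(q-mod@R.T).max()
E
python3 - <<'E'
from h import *
c,im=load("d1")
F={"A":[(160,131),(268,118),(286,275),(178,290)],"B":[(460,72),(568,68),(582,226),(468,234)],"C":[(190,342),(290,312),(334,464),(232,489)],"D":[(485,284),(592,272),(606,430),(497,437)]}
d=[]
for k,p in F.items():
    m,t,r=fitfoot(c,p,18,(190,40),3.2); print(k,m.round(1),round(t,2),round(r,1)); d+=foot_d(Tz(m[0],m[1],np.radians(t),6))
TR=Tz(525,-347,0.14); d+=tray_d(TR)
show(c,im,"d3",(190,40,440,225),3.2,d)
E
```

```text
A [ 462.5 -314. ] 6.28 0.9
B [ 580.1 -292.4] 4.67 0.9
C [ 477.5 -394.8] 15.08 0.8
D [ 591.9 -375.1] 6.38 1.1
```

View pics/d3.png

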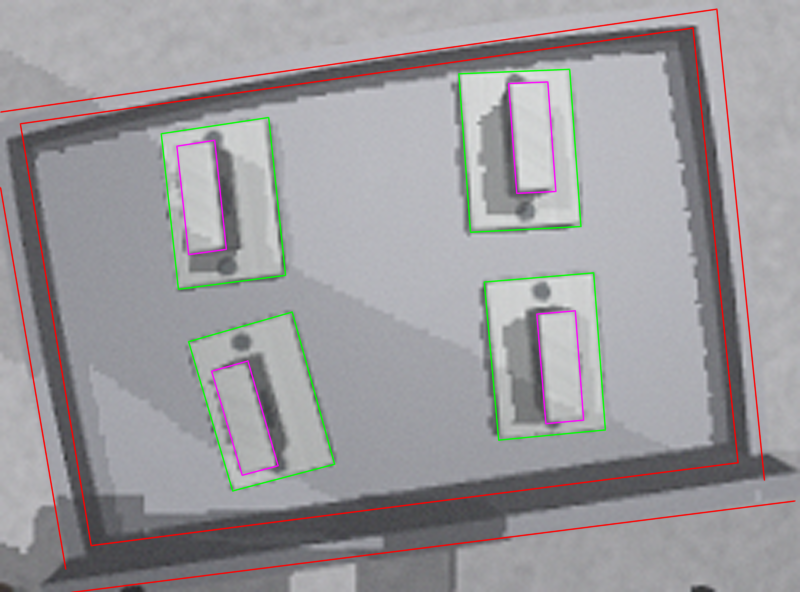

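```bash
python3 -m crank '{"jaw":[0,0,0,0,0,0,0,0,0,0],"linear":[[0,22.8,-19.4],[0,22.8,-19.4],[0,22.8,-19.4],[0,22.8,-19.4],[30,0,0],[30,0,0],[30,0,0],[30,0,0],[30,0,0],[0,0,0]],"spin":[-2.9,-2.9,0,0,0,0,0,0,0,0]}'
python3 - <<'E'
from h import *
s=state(); print(s["tcp_pos"],s["orientation"])
E
```

```text
time_s: 3.2
tcp_pos: [448.3, -325.3, 95.8]
orientation: [[-0.008, -0.099, 0.995], [0.004, 0.995, 0.099], [-1.0, 0.005, -0.007]]
contact_force: [-0.3, 0.6, -0.1]
width: 87.1
[ 448.33190762 -325.34911864   95.80492924] [[-0.00768813 -0.09857499  0.99509993]
 [ 0.00417534  0.9951175   0.09860899]
 [-0.99996173  0.004913   -0.00723901]]
```

```bash
cat >> h.py <<'E'
def go(x,y,z,yaw=None):
    """print tool-frame shift to reach TCP target, done with current tool axes; yaw deg of jaw axis, spin to be done after/at first"""
    s=state(); R=np.array(s["orientation"]); p=np.array(s["tcp_pos"]); d=np.array([x,y,z])-p
    cy=np.degrees(np.arctan2(R[1,2],R[0,2]))
    sp=0
    if yaw is not None:
        sp=-((yaw-cy+180)%360-180); a=np.radians(sp); c_,s_=np.cos(a),np.sin(a)
        R2=R@np.array([[1,0,0],[0,c_,-s_],[0,s_,c_]])
    else: R2=R
    print("t",s["time_s"],"tcp",p.round(1),"yaw",cy.round(2),"shift now",(R.T@d).round(1),"spin",round(sp,2),"shift after spin",(R2.T@d).round(1),"tilt",R[:2,0].round(4),"F",np.array(s["contact_force"]).round(1),"w",round(s["width"],1))
E
python3 -m crank '{"jaw":[0,0,0,0,0,0,0],"linear":[[0,4.8,7.8],[0,4.8,7.8],[20,0,0],[20,0,0],[14,0,0],[14,0,0],[0,0,0]],"spin":[-0.6,0,0,0,0,0,0]}'
python3 -c "
from h import *
go(462.5,-314,28,6.28)"
```

```text
time_s: 3.9
tcp_pos: [466.4, -313.9, 30.5]
orientation: [[-0.002, -0.111, 0.994], [0.001, 0.994, 0.111], [-1.0, 0.001, -0.002]]
contact_force: [0.5, 0.0, 0.2]
width: 86.9
t 3.9 tcp [ 466.4 -313.9   30.5] yaw 6.39 shift now [ 2.5  0.3 -3.8] spin 0.11 shift after spin [ 2.5  0.3 -3.8] tilt [-0.0018  0.0011] F [0.5 0.  0.2] w 86.9
```

```bash
python3 -m crank '{"jaw":[0,0,1,1,1,1,1,1,1,1,1,1],"linear":[[2,0,-3.5],[0,0,0],[0,0,0],[0,0,0],[0,0,0],[0,0,0],[0,0,0],[0,0,0],[0,0,0],[0,0,0],[0,0,0],[0,0,0]],"spin":[0,0,0,0,0,0,0,0,0,0,0,0]}'
python3 -c "
from h import *
go(462.5,-314,28,6.28)"
```

```text
time_s: 5.1
tcp_pos: [462.9, -314.8, 29.5]
orientation: [[-0.001, -0.111, 0.994], [0.0, 0.994, 0.111], [-1.0, 0.0, -0.001]]
contact_force: [-2.5, 0.5, 0.9]
width: 15.0
t 5.1 tcp [ 462.9 -314.8   29.5] yaw 6.37 shift now [ 1.5  0.9 -0.3] spin 0.09 shift after spin [ 1.5  0.9 -0.3] tilt [-0.001  0.   ] F [-2.5  0.5  0.9] w 15.0
```

```bash
python3 -m crank '{"jaw":[1,1,1,1,1,1,1,1,1,1,1,1,1,1,1,1,1,1,1,1],"linear":[[-20,0,0],[-35,0,0],[-35,0,0],[-35,0,0],[-35,0,0],[-35,0,0],[-35,0,0],[-15,0,0],[0,29,9.7],[0,29,9.7],[0,29,9.7],[0,29,9.7],[0,29,9.7],[0,29,9.7],[0,29,9.7],[0,29,9.7],[0,29,9.7],[0,29,9.7],[0,29,9.7],[0,0,0]],"spin":[0,0,0,0,0,0,3.2,3.2,0,0,0,0,0,0,0,0,0,0,0,0]}'
python3 -c "
from h import *
go(569,60,275,0)
M=Tz(569,46,0)
c,im=shot('wrist','e1')
show(c,im,'e2',None,1.25,mach_d(M)+tab_d(M@Tz(200,180,0,104)))
"
```

```text
time_s: 7.1
tcp_pos: [569.9, 10.3, 273.7]
orientation: [[-0.001, -0.008, 1.0], [0.004, 1.0, 0.008], [-1.0, 0.004, -0.001]]
contact_force: [-0.4, 1.2, -2.6]
width: 14.1
t 7.1 tcp [569.9  10.3 273.7] yaw 0.45 shift now [-1.1 49.7 -0.5] spin 0.45 shift after spin [-1.1 49.7 -0.9] tilt [-0.0011  0.0041] F [-0.4  1.2 -2.6] w 14.1
```

View pics/e1.png

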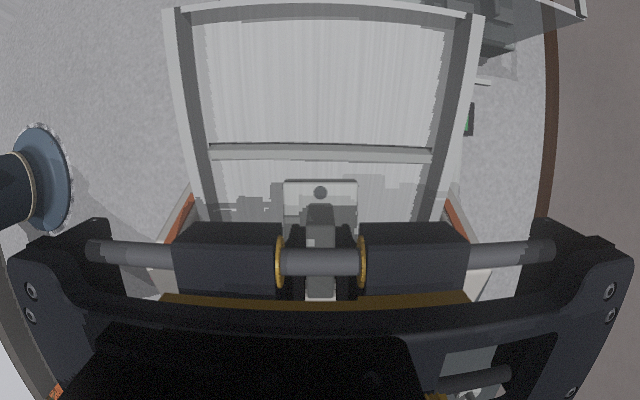

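View pics/e2.png

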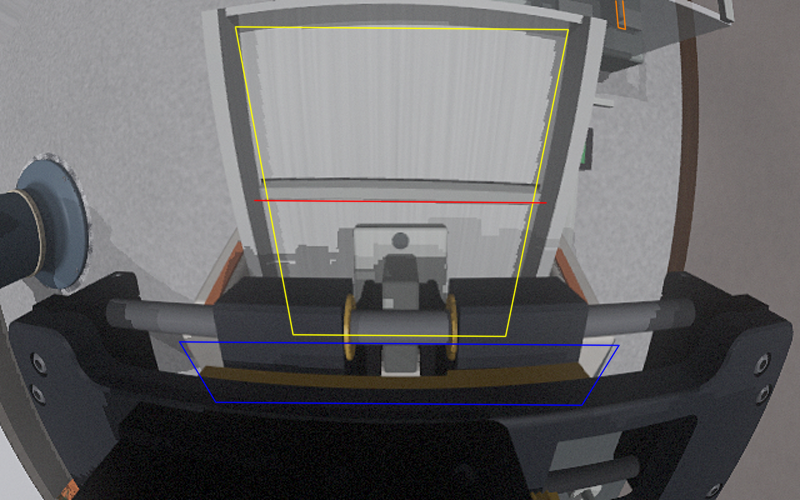

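Run:
```python
from h import *
c,im=load("e1")
show(c,im,"e3",(160,0,490,220),2.4)
for y0 in (40,46,52,58):
    C=Tz(569,y0,0)@CH
    print(y0,proj(c,ap(C,[[0,0,0],[0,0,14],[0,-12,14],[0,139,0],[0,139,22],[-120,0,0],[120,0,0],[-120,139,35],[120,139,35],[-120,0,35],[120,0,35]])).round(0).tolist())
```

```text
40 [[320.0, 158.0], [320.0, 165.0], [320.0, 175.0], [321.0, 18.0], [321.0, 19.0], [207.0, 159.0], [432.0, 161.0], [171.0, 32.0], [471.0, 34.0], [197.0, 177.0], [443.0, 179.0]]
46 [[320.0, 152.0], [320.0, 159.0], [320.0, 170.0], [321.0, 11.0], [321.0, 12.0], [207.0, 153.0], [433.0, 155.0], [171.0, 25.0], [470.0, 27.0], [196.0, 171.0], [443.0, 173.0]]
52 [[320.0, 146.0], [320.0, 153.0], [320.0, 164.0], [321.0, 5.0], [321.0, 5.0], [207.0, 148.0], [433.0, 150.0], [172.0, 18.0], [470.0, 21.0], [196.0, 164.0], [444.0, 166.0]]
58 [[320.0, 141.0], [320.0, 147.0], [320.0, 158.0], [321.0, -1.0], [321.0, -1.0], [207.0, 142.0], [433.0, 144.0], [172.0, 12.0], [470.0, 14.0], [196.0, 158.0], [444.0, 160.0]]
```

View pics/e3.png

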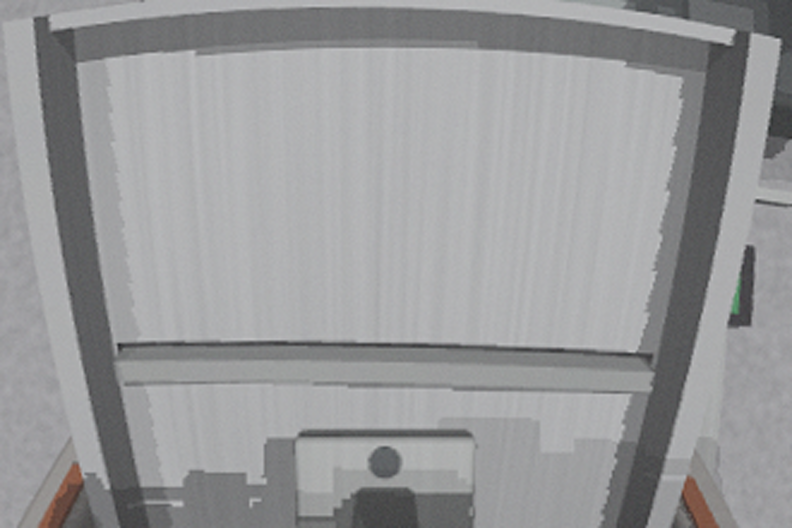

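```bash
python3 -c "
from h import *
go(485.9,90.4,190,-0.63)"
```

```text
t 7.15 tcp [569.5   7.1 273.5] yaw 0.27 shift now [ 83.8  83.6 -83. ] spin 0.9 shift after spin [ 83.8  82.3 -84.4] tilt [-0.0021  0.0013] F [-0.2 -0.6 -3.6] w 14.0
```

```bash
python3 -m crank '{"jaw":[1,1,1,1,1,1,1,1,1,1,1],"linear":[[0,16.5,-16.9],[0,16.5,-16.9],[0,16.5,-16.9],[0,16.5,-16.9],[0,16.3,-16.8],[20,0,0],[20,0,0],[20,0,0],[20,0,0],[3.8,0,0],[0,0,0]],"spin":[0.9,0,0,0,0,0,0,0,0,0,0]}'
python3 -c "
from h import *
go(485.9,90.4,164,-0.63)"
```

```text
time_s: 8.25
tcp_pos: [486.3, 87.5, 190.5]
orientation: [[-0.001, 0.016, 1.0], [-0.0, 1.0, -0.016], [-1.0, -0.0, -0.001]]
contact_force: [0.3, -0.2, -2.9]
width: 13.8
t 8.25 tcp [486.3  87.5 190.5] yaw -0.93 shift now [26.5  2.9 -0.4] spin -0.3 shift after spin [26.5  2.9 -0.4] tilt [-0.0012 -0.0002] F [ 0.3 -0.2 -2.9] w 13.8
```

```bash
python3 -m crank '{"jaw":[1,1,1,1,1,1,1,1],"linear":[[7,1.5,0],[7,1.4,0],[3,0,0],[2,0,0],[2,0,0],[2,0,0],[1,0,0],[0,0,0]],"spin":[-0.3,0,0,0,0,0,0,0]}'
python3 -c "
from h import *
go(485.9,90.4,164,-0.63)"
```

```text
time_s: 9.05
tcp_pos: [487.5, 87.5, 168.7]
orientation: [[0.0, 0.013, 1.0], [-0.005, 1.0, -0.013], [-1.0, -0.005, 0.001]]
contact_force: [-4.7, -8.8, 12.1]
width: 13.4
t 9.05 tcp [487.5  87.5 168.7] yaw -0.74 shift now [ 4.6  2.9 -1.7] spin -0.11 shift after spin [ 4.6  2.9 -1.7] tilt [ 0.0005 -0.0055] F [-4.7 -8.8 12.1] w 13.4
```

Contact is soft (12 N). A little more press, then release slightly.

```bash
python3 -m crank '{"jaw":[1,1,1],"linear":[[2,0,0],[2,0,0],[0,0,0]],"spin":[0,0,0]}'
python3 -c "
from h import *
go(485.9,90.4,164,-0.63)
shot('scene','f1',(230,130,430,260),4)"
```

```text
time_s: 9.35
tcp_pos: [487.8, 85.9, 164.6]
orientation: [[0.001, 0.014, 1.0], [-0.008, 1.0, -0.014], [-1.0, -0.008, 0.001]]
contact_force: [-3.5, -10.7, 11.1]
width: 13.8
t 9.35 tcp [487.8  85.9 164.6] yaw -0.79 shift now [ 0.5  4.5 -1.9] spin -0.16 shift after spin [ 0.5  4.5 -1.9] tilt [ 0.0005 -0.0076] F [ -3.5 -10.7  11.1] w 13.8
```

View pics/f1.png

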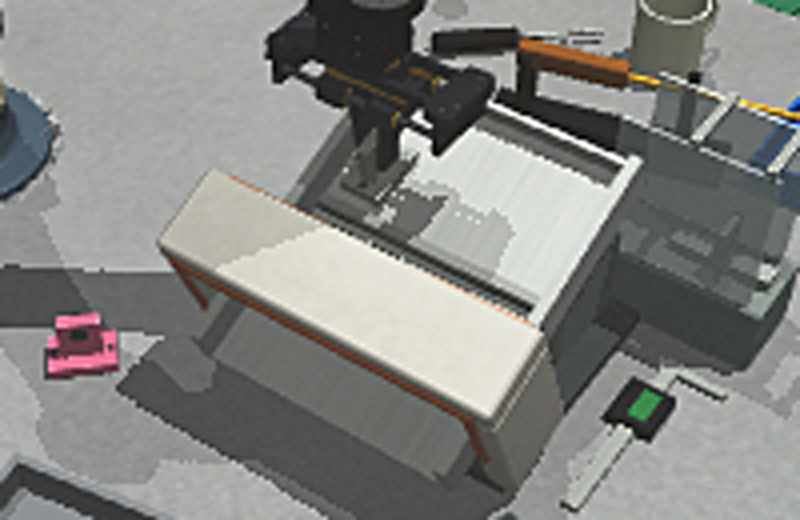

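```bash
python3 -m crank '{"jaw":[0.8,0.76,0.72,0.72,0.72,0.72,0.72],"linear":[[-3,0,0],[-2,0,0],[0,0,0],[0,0,0],[0,0,0],[0,0,0],[0,0,0]],"spin":[0,0,0,0,0,0,0]}'
python3 -c "
from h import *
go(485.9,90.4,164,-0.63)
shot('wrist','f2',(100,0,500,300),2)"
```

```text
time_s: 10.1
tcp_pos: [486.9, 90.5, 167.6]
orientation: [[-0.0, 0.011, 1.0], [0.0, 1.0, -0.011], [-1.0, 0.0, -0.0]]
contact_force: [0.0, 0.1, 0.0]
width: 24.4
t 10.1 tcp [486.9  90.5 167.6] yaw -0.62 shift now [ 3.6 -0.1 -1. ] spin 0.01 shift after spin [ 3.6 -0.1 -1. ] tilt [-0.0002  0.    ] F [0.  0.1 0. ] w 24.4
```

View pics/f2.png

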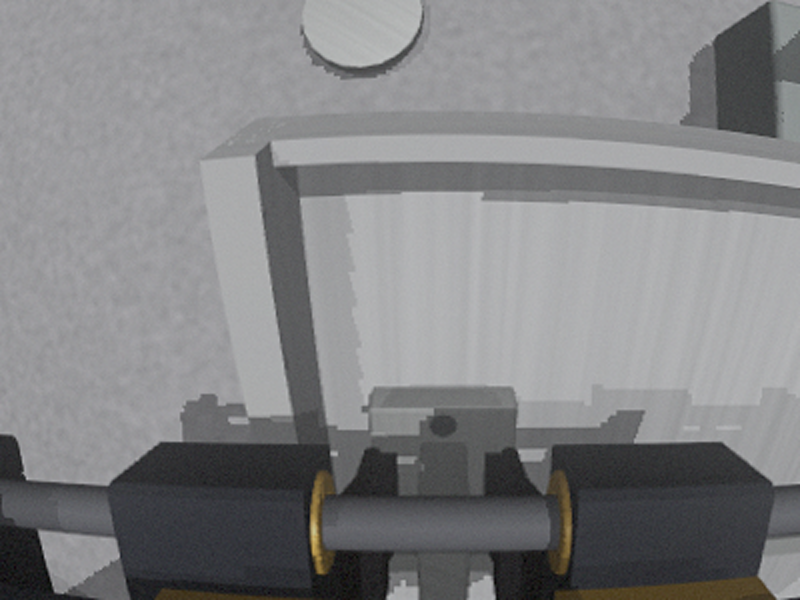

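```bash
python3 -m crank '{"jaw":[0.72,0.72,0.72,0.7,0.5,0.3,0,0,0,0,0],"linear":[[-20,0,0],[-20,0,0],[-25,0,0],[-30,0,0],[-12,-10,10],[0,-20,18],[0,-20,18],[0,-20,18],[0,-10,18],[0,0,0],[0,0,0]],"spin":[0,0,0,0,0,0,0,0,0,0,0]}'
python3 -c "
from h import *
go(569,7,275,0)
M=Tz(569.5,53.5,-0.011)
c,im=shot('wrist','g1')
C=M@CH
show(c,im,'g2',(160,0,490,240),2.4,[(ap(C@Tz(-84,32,0),P),(0,255,0),True) for P in (rect(-22,22,-32,32,12),rect(-7,7,-20,20,52))]+mach_d(M)[:2])"
```

```text
time_s: 11.25
tcp_pos: [567.7, 9.9, 274.3]
orientation: [[-0.001, 0.011, 1.0], [0.001, 1.0, -0.011], [-1.0, 0.001, -0.001]]
contact_force: [-0.2, 0.0, 0.1]
width: 74.3
t 11.25 tcp [567.7   9.9 274.3] yaw -0.62 shift now [-0.7 -2.9  1.4] spin -0.62 shift after spin [-0.7 -2.9  1.3] tilt [-0.0012  0.0007] F [-0.2  0.   0.1] w 74.3
```

View pics/g2.png

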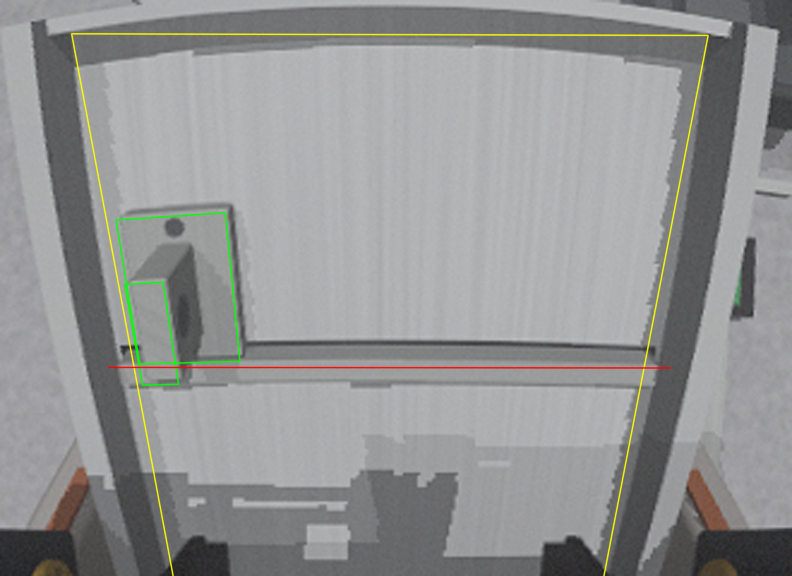

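```bash
python3 -m crank '{"jaw":[0,0,0,0,0,0,0,0,0,0,0,0,0],"linear":[[0,-33,0],[0,-33,0],[0,-33,0],[0,-33,0],[0,-33,0],[0,-33,0],[0,-33,0],[0,-33,0],[0,-33,0],[0,-33,0],[5,-33,0],[5,0,0],[0,0,0]],"spin":[-5,0,0,0,0,0,0,0,0,0,0,0,0]}'
python3 -c "
from h import *
go(580.1,-292.4,29,4.67)
c,im=shot('wrist','g3')
d=[]
for x,y,t in [(580.1,-292.4,4.67),(477.5,-394.8,15.08),(591.9,-375.1,6.38)]: d+=foot_d(Tz(x,y,np.radians(t),6))
show(c,im,'g4',(120,20,440,240),2.4,d)"
```

```text
time_s: 12.6
tcp_pos: [592.2, -351.5, 263.7]
orientation: [[-0.002, -0.076, 0.997], [0.002, 0.997, 0.076], [-1.0, 0.002, -0.002]]
contact_force: [0.0, 0.8, -0.8]
width: 87.1
t 12.6 tcp [ 592.2 -351.5  263.7] yaw 4.38 shift now [234.9  59.4  -7.1] spin -0.29 shift after spin [234.9  59.5  -6.8] tilt [-0.0017  0.0018] F [ 0.   0.8 -0.8] w 87.1
```

View pics/g4.png

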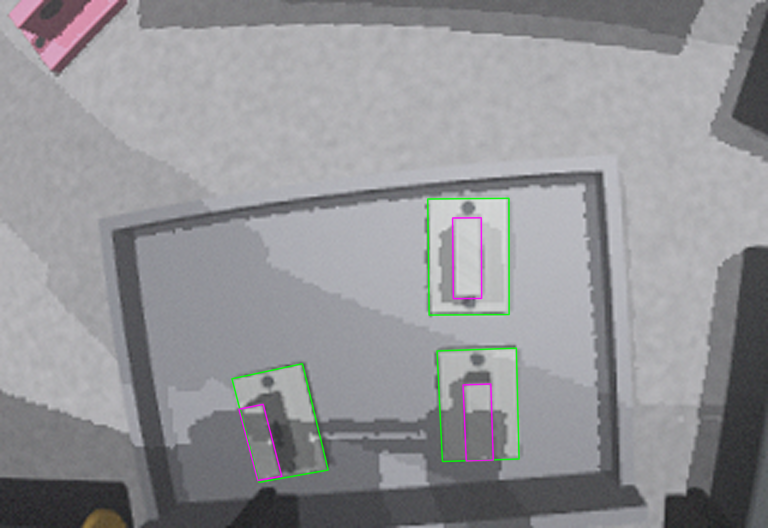

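```bash
python3 -m crank '{"jaw":[0,0,0,0,0,0,0,0,0,0,0,0],"linear":[[0,20,-2.3],[0,20,-2.3],[0,19.5,-2.2],[35,0,0],[35,0,0],[35,0,0],[35,0,0],[35,0,0],[25,0,0],[10,0,0],[0,0,0],[0,0,0]],"spin":[-0.3,0,0,0,0,0,0,0,0,0,0,0]}'
python3 -c "
from h import *
go(580.1,-292.4,29,4.67)"
```

```text
time_s: 13.85
tcp_pos: [582.7, -293.1, 56.5]
orientation: [[0.003, -0.083, 0.997], [-0.001, 0.997, 0.083], [-1.0, -0.001, 0.003]]
contact_force: [-0.2, 0.1, 0.7]
width: 87.2
t 13.85 tcp [ 582.7 -293.1   56.5] yaw 4.74 shift now [27.5  0.9 -2.6] spin 0.07 shift after spin [27.5  0.9 -2.6] tilt [ 0.0026 -0.0007] F [-0.2  0.1  0.7] w 87.2
```

```bash
python3 -m crank '{"jaw":[0,0,0,1,1,1,1,1,1,1,1,1],"linear":[[14,0.5,-1.3],[13,0.4,-1.2],[0,0,0],[0,0,0],[0,0,0],[0,0,0],[0,0,0],[0,0,0],[0,0,0],[0,0,0],[0,0,0],[0,0,0]],"spin":[0,0,0,0,0,0,0,0,0,0,0,0]}'
python3 -c "
from h import *
go(580.1,-292.4,29,4.67)"
```

```text
time_s: 15.05
tcp_pos: [578.8, -293.0, 27.8]
orientation: [[0.0, -0.082, 0.997], [-0.0, 0.997, 0.082], [-1.0, -0.0, 0.0]]
contact_force: [0.1, -0.3, -0.2]
width: 22.9
t 15.05 tcp [ 578.8 -293.    27.8] yaw 4.68 shift now [-1.2  0.5  1.4] spin 0.01 shift after spin [-1.2  0.5  1.4] tilt [ 0.0001 -0.0001] F [ 0.1 -0.3 -0.2] w 22.9
```

```bash
python3 -m crank '{"jaw":[1,1,1,1,1,1,1,1,1,1],"linear":[[0,0,0],[0,0,0],[-15,0,0],[-35,0,0],[-35,0,0],[-35,0,0],[-35,0,0],[-35,0,0],[-35,0,0],[-22,0,0]],"spin":[0,0,0,0,0,0,0,0,2.6,2.7]}'
python3 -m crank '{"jaw":[1,1,1,1,1,1,1,1,1,1,1,1,1,1],"linear":[[0,31.8,6.25],[0,31.8,6.25],[0,31.8,6.25],[0,31.8,6.25],[0,31.8,6.25],[0,31.8,6.25],[0,31.8,6.25],[0,31.8,6.25],[0,31.8,6.25],[0,31.8,6.25],[0,31.8,6.25],[0,31.8,6.25],[0,0,0],[0,0,0]],"spin":[0,0,0,0,0,0,0,0,0,0,0,0,0,0]}'
python3 -c "
from h import *
go(653.9,88.6,176,-0.63)"
```

```text
time_s: 16.05
tcp_pos: [578.9, -292.8, 278.4]
orientation: [[0.002, 0.013, 1.0], [-0.001, 1.0, -0.013], [-1.0, -0.001, 0.003]]
contact_force: [0.7, 0.1, -3.1]
width: 13.8
time_s: 17.45
tcp_pos: [657.1, 88.8, 274.8]
orientation: [[-0.001, 0.008, 1.0], [-0.001, 1.0, -0.008], [-1.0, -0.001, -0.001]]
contact_force: [0.1, -1.8, -2.4]
width: 14.1
t 17.45 tcp [657.1  88.8 274.8] yaw -0.48 shift now [98.8 -0.1 -3. ] spin 0.15 shift after spin [98.8 -0.1 -3. ] tilt [-0.0013 -0.0006] F [ 0.1 -1.8 -2.4] w 14.1
```

```bash
python3 -m crank '{"jaw":[1,1,1,1,1,1,1,1,1,1,1,1,1,1],"linear":[[25,0,-1.5],[25,0,-1.5],[25,0,0],[15,0,0],[7,0,0],[3,0,0],[2,0,0],[2,0,0],[2,0,0],[2,0,0],[2,0,0],[2,0,0],[1,0,0],[0,0,0]],"spin":[0,0,0,0,0,0,0,0,0,0,0,0,0,0]}'
python3 -c "
from h import *
go(653.9,88.6,164,-0.63)"
```

```text
time_s: 18.85
tcp_pos: [656.2, 84.3, 165.4]
orientation: [[0.003, 0.013, 1.0], [-0.005, 1.0, -0.013], [-1.0, -0.005, 0.003]]
contact_force: [-3.9, -8.0, 11.5]
width: 14.0
t 18.85 tcp [656.2  84.3 165.4] yaw -0.77 shift now [ 1.3  4.3 -2.4] spin -0.14 shift after spin [ 1.3  4.3 -2.4] tilt [ 0.0031 -0.0054] F [-3.9 -8.  11.5] w 14.0
```

```bash
python3 -m crank '{"jaw":[0.8,0.76,0.73,0.73,0.73,0.73,0.73,0.73,0.73,0.73,0.7,0.5,0.3,0,0],"linear":[[-3,0,0],[-2,0,0],[0,0,0],[0,0,0],[0,0,0],[0,0,0],[-20,0,0],[-20,0,0],[-25,0,0],[-30,0,0],[-12,-20,-18],[0,-20,-18],[0,-20,-18],[0,-15,-18],[0,0,0]],"spin":[0,0,0,0,0,0,0,0,0,0,0,0,0,0,0]}'
python3 -c "
from h import *
go(569,7,275,0)
M=Tz(569.5,53.5,-0.011)
c,im=shot('wrist','g5',(160,0,490,240),2.4)"
```

```text
time_s: 20.35
tcp_pos: [580.5, 10.7, 273.7]
orientation: [[-0.001, 0.015, 1.0], [-0.003, 1.0, -0.015], [-1.0, -0.003, -0.001]]
contact_force: [0.9, 0.6, -0.8]
width: 50.7
t 20.35 tcp [580.5  10.7 273.7] yaw -0.84 shift now [ -1.2  -3.9 -11.4] spin -0.84 shift after spin [ -1.2  -3.7 -11.5] tilt [-0.0011 -0.0026] F [ 0.9  0.6 -0.8] w 50.7
```

View pics/g5.png

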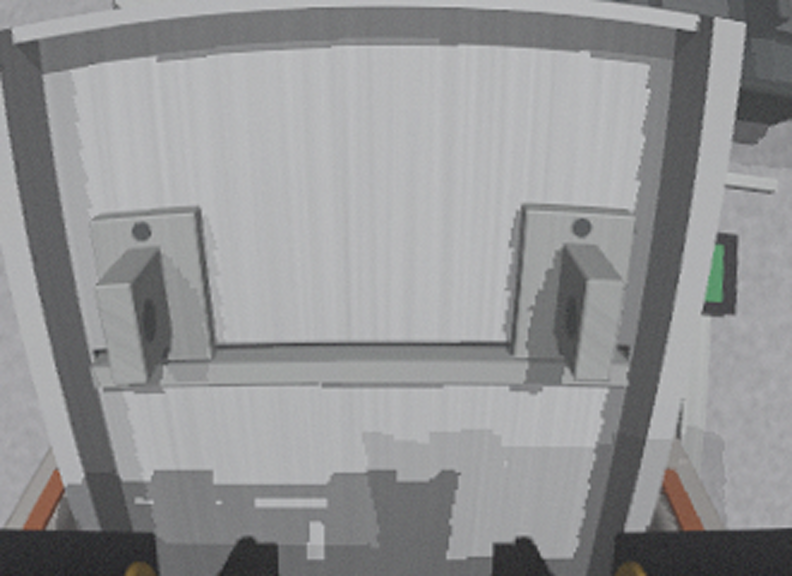

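```bash
python3 -m crank '{"jaw":[0,0,0,0,0,0,0,0,0,0,0,0,0,0,0,0],"linear":[[0,-33,0],[0,-33,0],[0,-33,0],[0,-33,0],[0,-33,0],[0,-33,0],[0,-33,0],[0,-33,0],[0,-33,0],[0,-33,0],[5,-33,0],[5,-33,0],[5,-20,-2],[5,-10,-2],[0,0,0],[0,0,0]],"spin":[-7,0,0,0,0,0,0,0,0,0,0,0,0,0,0,0]}'
python3 -c "
from h import *
go(591.9,-375.1,29,6.38)
c,im=shot('wrist','g6')
d=[]
for x,y,t in [(477.5,-394.8,15.08),(591.9,-375.1,6.38)]: d+=foot_d(Tz(x,y,np.radians(t),6))
show(c,im,'g7',(120,20,440,240),2.4,d)"
```

```text
time_s: 22.0
tcp_pos: [622.1, -408.4, 253.8]
orientation: [[0.0, -0.113, 0.994], [0.002, 0.994, 0.113], [-1.0, 0.002, 0.001]]
contact_force: [0.3, 0.4, 0.6]
width: 87.0
t 22.0 tcp [ 622.1 -408.4  253.8] yaw 6.49 shift now [224.8  36.1 -26.3] spin 0.11 shift after spin [224.8  36.  -26.4] tilt [0.0003 0.0016] F [0.3 0.4 0.6] w 87.0
```

View pics/g7.png

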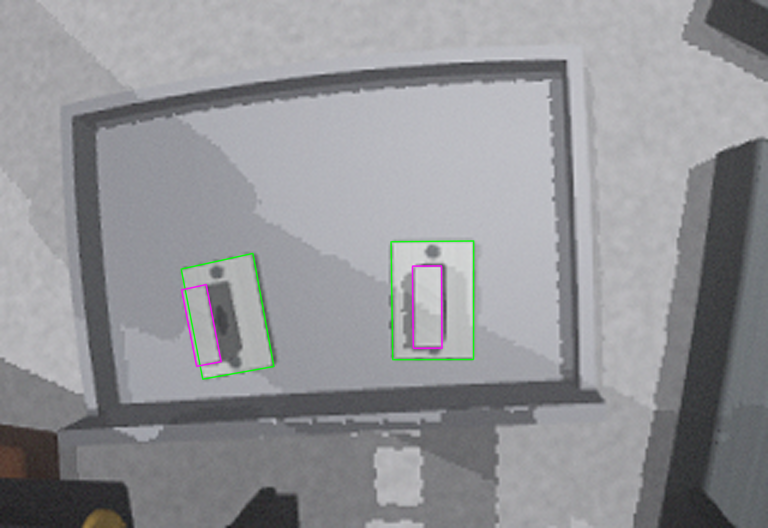

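```bash
python3 -m crank '{"jaw":[0,0,0,0,0,0,0,0,0,0,0],"linear":[[0,18,-13],[0,18,-13],[35,0,0],[35,0,0],[35,0,0],[35,0,0],[35,0,0],[15,0,0],[10,0,0],[0,0,0],[0,0,0]],"spin":[0,0,0,0,0,0,0,0,0,0,0]}'
python3 -c "
from h import *
go(591.9,-375.1,29,6.38)"
```

```text
time_s: 23.15
tcp_pos: [592.9, -377.8, 55.6]
orientation: [[0.003, -0.111, 0.994], [-0.001, 0.994, 0.111], [-1.0, -0.002, 0.003]]
contact_force: [0.2, -0.1, 0.8]
width: 87.1
t 23.15 tcp [ 592.9 -377.8   55.6] yaw 6.39 shift now [26.6  2.8 -0.7] spin 0.01 shift after spin [26.6  2.8 -0.7] tilt [ 0.0027 -0.0013] F [ 0.2 -0.1  0.8] w 87.1
```

```bash
python3 -m crank '{"jaw":[0,0,0,1,1,1,1,1,1,1,1,1,1],"linear":[[13,1.4,0],[12.5,1.4,0],[0,0,0],[0,0,0],[0,0,0],[0,0,0],[0,0,0],[0,0,0],[0,0,0],[0,0,0],[0,0,0],[0,0,0],[0,0,0]],"spin":[0,0,0,0,0,0,0,0,0,0,0,0,0]}'
python3 -c "
from h import *
go(591.9,-375.1,29,6.38)"
```

```text
time_s: 24.45
tcp_pos: [591.6, -374.7, 28.3]
orientation: [[0.001, -0.111, 0.994], [-0.0, 0.994, 0.111], [-1.0, -0.0, 0.001]]
contact_force: [1.7, 0.1, 0.2]
width: 15.3
t 24.45 tcp [ 591.6 -374.7   28.3] yaw 6.37 shift now [-0.7 -0.4  0.3] spin -0.01 shift after spin [-0.7 -0.4  0.3] tilt [ 0.0007 -0.0001] F [1.7 0.1 0.2] w 15.3
```

```bash
python3 -m crank '{"jaw":[1,1,1,1,1,1,1,1,1],"linear":[[0,0,0],[-15,0,0],[-35,0,0],[-35,0,0],[-35,0,0],[-35,0,0],[-35,0,0],[-35,0,0],[-22,0,0]],"spin":[0,0,0,0,0,0,0,3.5,3.5]}'
python3 -m crank '{"jaw":[1,1,1,1,1,1,1,1,1,1,1,1,1,1,1,1],"linear":[[0,33,0.9],[0,33,0.9],[0,33,0.9],[0,33,0.9],[0,33,0.9],[0,33,0.9],[0,33,0.9],[0,33,0.9],[0,33,0.9],[0,33,0.9],[0,33,0.9],[0,33,0.9],[0,33,0.9],[0,33,0.9],[0,0,0],[0,0,0]],"spin":[0,0,0,0,0,0,0,0,0,0,0,0,0,0,0,0]}'
python3 -c "
from h import *
go(597.9,89.2,176,-0.63)"
```

```text
time_s: 25.35
tcp_pos: [591.5, -374.7, 279.1]
orientation: [[0.003, 0.013, 1.0], [-0.002, 1.0, -0.013], [-1.0, -0.002, 0.003]]
contact_force: [0.0, 0.4, -2.7]
width: 13.6
time_s: 26.95
tcp_pos: [608.2, 88.0, 275.6]
orientation: [[-0.0, 0.008, 1.0], [-0.001, 1.0, -0.008], [-1.0, -0.001, -0.0]]
contact_force: [0.1, -0.7, -3.0]
width: 14.0
t 26.95 tcp [608.2  88.  275.6] yaw -0.48 shift now [ 99.6   1.2 -10.2] spin 0.15 shift after spin [ 99.6   1.2 -10.2] tilt [-0.0005 -0.0008] F [ 0.1 -0.7 -3. ] w 14.0
```

```bash
python3 -m crank '{"jaw":[1,1,1,1,1,1,1,1,1,1,1,1,1,1,1],"linear":[[0,1,-5.6],[25,1,-5.6],[25,1,0],[25,0,0],[15,0,0],[7,0,0],[3,0,0],[2,0,0],[2,0,0],[2,0,0],[2,0,0],[2,0,0],[2,0,0],[2,0,0],[0,0,0]],"spin":[0,0,0,0,0,0,0,0,0,0,0,0,0,0,0]}'
python3 -c "
from h import *
go(597.9,89.2,164,-0.63)"
```

```text
time_s: 28.45
tcp_pos: [599.0, 86.0, 164.3]
orientation: [[0.002, 0.014, 1.0], [-0.007, 1.0, -0.014], [-1.0, -0.007, 0.002]]
contact_force: [-4.4, -8.8, 12.4]
width: 13.5
t 28.45 tcp [599.   86.  164.3] yaw -0.79 shift now [ 0.3  3.2 -1.1] spin -0.16 shift after spin [ 0.3  3.2 -1.1] tilt [ 0.0023 -0.0066] F [-4.4 -8.8 12.4] w 13.5
```

```bash
python3 -m crank '{"jaw":[0.8,0.76,0.73,0.73,0.73,0.73,0.73,0.73,0.73,0.73,0.7,0.5,0.3,0,0],"linear":[[-3,0,0],[-2,0,0],[0,0,0],[0,0,0],[0,0,0],[0,0,0],[-20,0,0],[-20,0,0],[-25,0,0],[-30,0,0],[-12,-20,-8],[0,-20,-8],[0,-20,-8],[0,-15,-8],[0,0,0]],"spin":[0,0,0,0,0,0,0,0,0,0,0,0,0,0,0]}'
python3 -c "
from h import *
go(569,7,275,0)
M=Tz(569.5,53.5,-0.011)
c,im=shot('wrist','g8',(160,0,490,240),2.4)"
```

```text
time_s: 29.95
tcp_pos: [564.3, 12.9, 273.1]
orientation: [[-0.001, 0.015, 1.0], [-0.002, 1.0, -0.015], [-1.0, -0.002, -0.001]]
contact_force: [0.8, 0.5, 0.3]
width: 50.2
t 29.95 tcp [564.3  12.9 273.1] yaw -0.86 shift now [-1.9 -5.8  4.8] spin -0.86 shift after spin [-1.9 -5.9  4.7] tilt [-0.0007 -0.0018] F [0.8 0.5 0.3] w 50.2
```

View pics/g8.png

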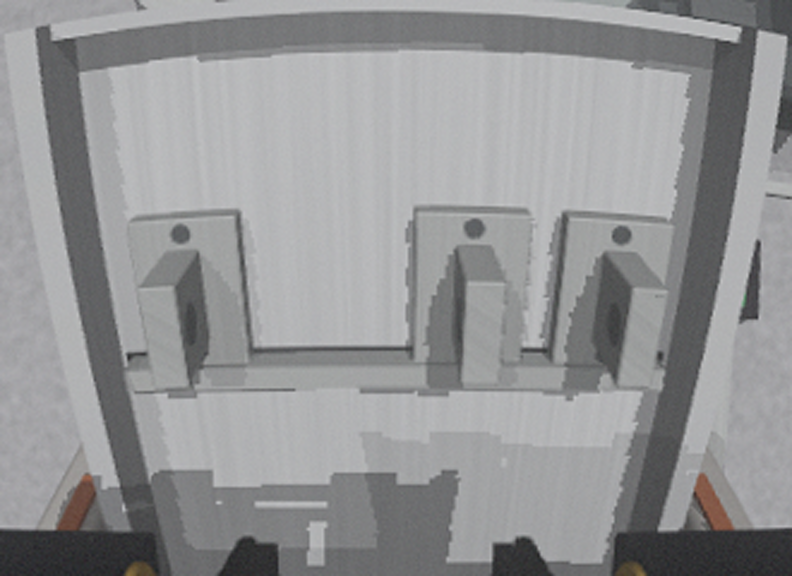

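```bash
python3 -m crank '{"jaw":[0,0,0,0,0,0,0,0,0,0,0,0,0,0,0,0],"linear":[[0,-33,-6],[0,-33,-6],[0,-33,-6],[0,-33,-6],[0,-33,-6],[0,-33,-6],[0,-33,-6],[0,-33,-6],[0,-33,-6],[0,-33,-6],[5,-33,-6],[5,-33,-6],[5,-33,-6],[5,0,-6],[0,0,0],[0,0,0]],"spin":[0,0,0,0,0,0,0,0,0,0,0,0,0,-8,-8,0]}'
python3 -c "
from h import *
go(477.5,-394.8,29,15.08)
c,im=shot('wrist','h1')
d=[]
for x,y,t in [(477.5,-394.8,15.08)]: d+=foot_d(Tz(x,y,np.radians(t),6))
show(c,im,'h2',(120,20,440,240),2.4,d)"
```

```text
time_s: 31.6
tcp_pos: [477.5, -411.7, 252.7]
orientation: [[0.001, -0.266, 0.964], [0.001, 0.964, 0.266], [-1.0, 0.001, 0.001]]
contact_force: [0.7, 1.6, -0.6]
width: 86.8
t 31.6 tcp [ 477.5 -411.7  252.7] yaw 15.44 shift now [223.7  16.    4.2] spin 0.36 shift after spin [223.7  16.    4.1] tilt [0.0007 0.0015] F [ 0.7  1.6 -0.6] w 86.8
```

View pics/h2.png

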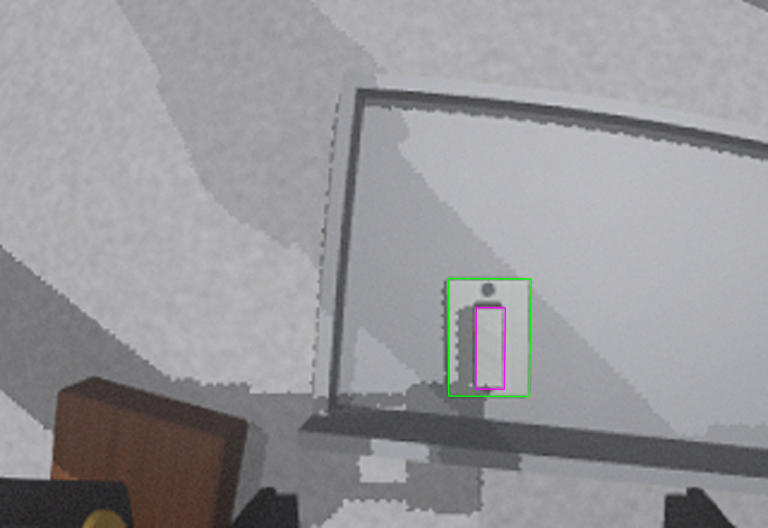

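```bash
python3 -m crank '{"jaw":[0,0,0,0,0,0,0,0,0,0],"linear":[[0,16,4],[35,0,0],[35,0,0],[35,0,0],[35,0,0],[35,0,0],[15,0,0],[10,0,0],[0,0,0],[0,0,0]],"spin":[0.3,0,0,0,0,0,0,0,0,0]}'
python3 -c "
from h import *
go(477.5,-394.8,29,15.08)"
```

```text
time_s: 32.65
tcp_pos: [477.1, -396.3, 54.8]
orientation: [[0.002, -0.26, 0.966], [-0.001, 0.966, 0.26], [-1.0, -0.002, 0.002]]
contact_force: [0.3, 0.9, -0.9]
width: 87.0
t 32.65 tcp [ 477.1 -396.3   54.8] yaw 15.07 shift now [25.8  1.4  0.8] spin -0.01 shift after spin [25.8  1.4  0.8] tilt [ 0.0022 -0.0015] F [ 0.3  0.9 -0.9] w 87.0
```

```bash
python3 -m crank '{"jaw":[0,0,0,1,1,1,1,1,1,1,1,1,1,1],"linear":[[13,1,0.5],[12,0.4,0.3],[0,0,0],[0,0,0],[0,0,0],[0,0,0],[0,0,0],[0,0,0],[0,0,0],[0,0,0],[0,0,0],[0,0,0],[0,0,0],[0,0,0]],"spin":[0,0,0,0,0,0,0,0,0,0,0,0,0,0]}'
python3 -m crank '{"jaw":[1,1,1,1,1,1,1,1,1],"linear":[[0,0,0],[-15,0,0],[-35,0,0],[-35,0,0],[-35,0,0],[-35,0,0],[-35,0,0],[-35,0,0],[-22,0,0]],"spin":[0,0,0,0,0,0,5.3,5.3,5.3]}'
python3 -c "
from h import *
go(543,89.2,276,-0.63)"
```

```text
time_s: 34.05
tcp_pos: [476.5, -394.5, 28.3]
orientation: [[0.001, -0.26, 0.966], [-0.0, 0.966, 0.26], [-1.0, -0.0, 0.001]]
contact_force: [0.7, 0.4, -0.7]
width: 13.8
time_s: 34.95
tcp_pos: [476.5, -394.4, 279.0]
orientation: [[0.003, 0.018, 1.0], [-0.002, 1.0, -0.018], [-1.0, -0.002, 0.003]]
contact_force: [-0.0, -0.0, -3.4]
width: 13.8
t 34.95 tcp [ 476.5 -394.4  279. ] yaw -1.04 shift now [  2.2 484.8  57.7] spin -0.41 shift after spin [  2.2 484.3  61.1] tilt [ 0.0027 -0.0021] F [-0.  -0.  -3.4] w 13.8
```

```bash
python3 -m crank '{"jaw":[1,1,1,1,1,1,1,1,1,1,1,1,1,1,1,1,1],"linear":[[0,32.3,3.9],[0,32.3,3.9],[0,32.3,3.9],[0,32.3,3.9],[0,32.3,3.9],[0,32.3,3.9],[0,32.3,3.9],[0,32.3,3.9],[0,32.3,3.9],[0,32.3,3.9],[0,32.3,3.9],[0,32.3,3.9],[0,32.3,3.9],[0,32.3,3.9],[0,32.3,3.9],[0,0,0],[0,0,0]],"spin":[-0.4,0,0,0,0,0,0,0,0,0,0,0,0,0,0,0,0]}'
python3 -c "
from h import *
go(543,89.2,176,-0.63)"
```

```text
time_s: 36.65
tcp_pos: [537.9, 90.1, 275.5]
orientation: [[-0.001, 0.005, 1.0], [-0.001, 1.0, -0.005], [-1.0, -0.001, -0.001]]
contact_force: [0.5, -0.9, -2.6]
width: 13.7
t 36.65 tcp [537.9  90.1 275.5] yaw -0.3 shift now [99.5 -0.8  5.2] spin 0.33 shift after spin [99.5 -0.8  5.2] tilt [-0.0005 -0.0009] F [ 0.5 -0.9 -2.6] w 13.7
```

```bash
python3 -m crank '{"jaw":[1,1,1,1,1,1,1,1,1,1,1,1,1,1,1],"linear":[[0,1,2.3],[25,1,2],[25,0,0],[25,0,0],[15,0,0],[7,0,0],[3,0,0],[2,0,0],[2,0,0],[2,0,0],[2,0,0],[2,0,0],[2,0,0],[2,0,0],[0,0,0]],"spin":[0.3,0,0,0,0,0,0,0,0,0,0,0,0,0,0]}'
python3 -c "
from h import *
go(543,89.2,164,-0.63)"
```

```text
time_s: 38.15
tcp_pos: [544.0, 87.3, 163.9]
orientation: [[0.002, 0.015, 1.0], [-0.007, 1.0, -0.015], [-1.0, -0.007, 0.002]]
contact_force: [-4.3, -9.5, 12.2]
width: 13.8
t 38.15 tcp [544.   87.3 163.9] yaw -0.88 shift now [-0.2  1.9 -1. ] spin -0.25 shift after spin [-0.2  1.9 -1. ] tilt [ 0.0017 -0.0071] F [-4.3 -9.5 12.2] w 13.8
```

```bash
python3 -m crank '{"jaw":[0.8,0.76,0.73,0.73,0.73,0.73,0.73,0.73,0.73,0.73,0.7,0.5,0.3,0.3,0.3,0.3],"linear":[[-3,0,0],[-2,0,0],[0,0,0],[0,0,0],[0,0,0],[0,0,0],[-20,0,0],[-20,0,0],[-25,0,0],[-30,0,0],[-12,-20,6],[0,-20,6],[0,-20,6],[0,-15,6],[0,0,0],[0,0,0]],"spin":[0,0,0,0,0,0,0,0,0,0,0,0,0,0,0,0]}'
python3 -c "
from h import *
go(569,7,275,0)
c,im=shot('wrist','g9',(160,0,490,240),2.4)"
```

```text
time_s: 39.75
tcp_pos: [565.7, 16.9, 273.0]
orientation: [[-0.001, 0.013, 1.0], [0.001, 1.0, -0.013], [-1.0, 0.001, -0.001]]
contact_force: [0.1, 1.2, 0.1]
width: 56.6
t 39.75 tcp [565.7  16.9 273. ] yaw -0.72 shift now [-2.1 -9.8  3.4] spin -0.72 shift after spin [-2.1 -9.9  3.3] tilt [-0.0007  0.0009] F [0.1 1.2 0.1] w 56.6
```

View pics/g9.png

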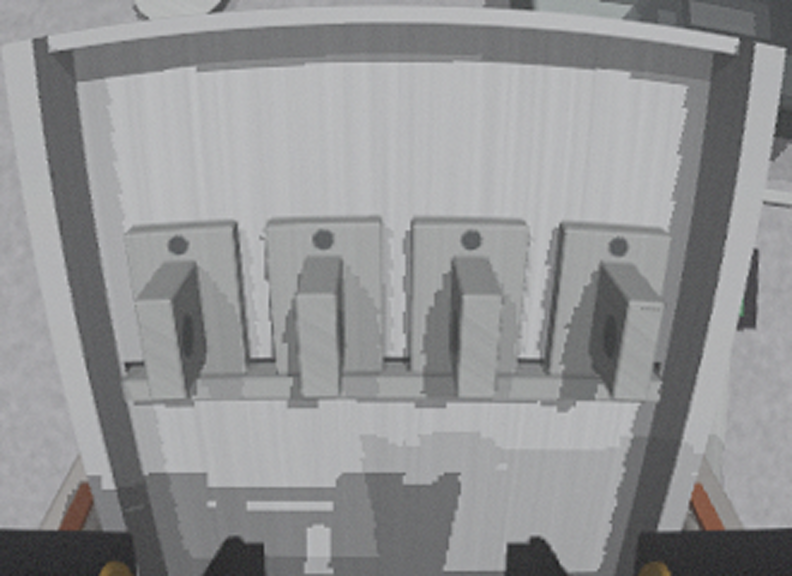

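Run:
```python
from h import *
c,im=shot("top","i1",(320,110,480,230),5)
c,im=shot("scene","i2",(190,130,450,330),3)
c=cam("scene"); M=Tz(569.5,53.5,-0.011)@CH
print(proj(c,ap(M,[[165,-145,118],[165,-145,50],[165,-145,0],[165,-145,-50],[165,-145,-72]])).round(0).tolist())
```

```text
[[351.0, 235.0], [354.0, 242.0], [356.0, 248.0], [358.0, 253.0], [359.0, 255.0]]
```

View pics/i1.png

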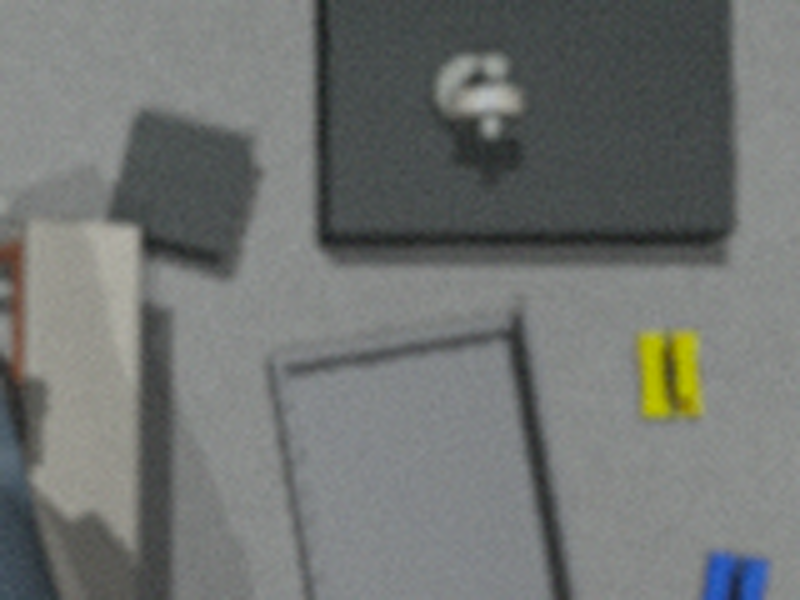

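View pics/i2.png

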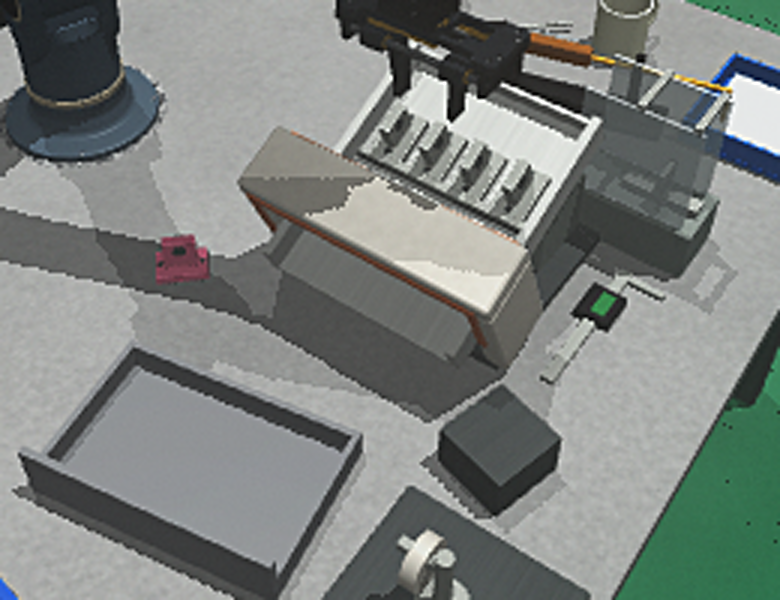

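Run:
```python
from h import *
c=cam("top")
u=np.array([(142,110),(255,137),(228,250),(115,222)])/5+[320,110]
print(atz(c,u,60).round(0)); print(atz(c,[[320+235/5,110+276/5]],0).round(0))
c,im=load("g4".replace("4","3"))
show(c,im,"i3",(400,0,640,200),3)
c,im=load("d1")
show(c,im,"i4",(430,0,640,120),3.5)
```

```text
[[ 831. -137.   60.]
 [ 811. -220.   60.]
 [ 727. -199.   60.]
 [ 748. -116.   60.]]
[[ 716. -211.    0.]]
```

View pics/i3.png

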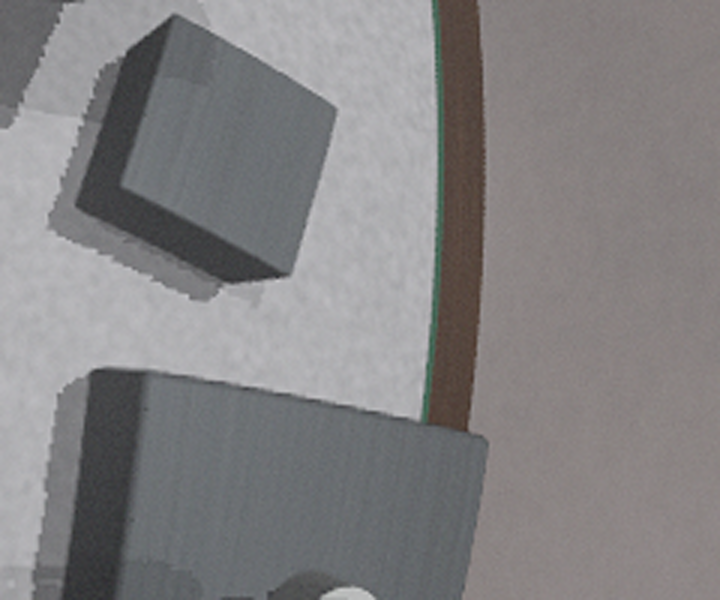

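Run:
```python
from h import *
c,im=load("g3")
u=lambda x,y:[[400+x/3,y/3]]
print(atz(c,u(77,207),0).round(0),atz(c,u(122,187),60).round(0),atz(c,u(175,15),60).round(0),atz(c,u(290,273),60).round(0))
# dark plate corner near tray
print(atz(c,u(92,370),30).round(0),atz(c,u(92,370),0).round(0))
# tray: low wall inner corners, top z=35
v=lambda x,y:[[120+x/2.4,20+y/2.4]]
for p,z in [((603,172),35),((113,232),35),((620,158),35),((102,220),35),((648,490),70),((618,485),70)]: print(p,atz(c,v(*p),z).round(0))
TR=Tz(525,-347,0.14)
print(ap(TR,[[136.5,86.5,35],[-136.5,86.5,35],[145,95,35],[-145,95,35],[145,-95,70],[136,-86.5,70]]).round(0))
```

```text
[[ 729. -194.    0.]] [[ 728. -195.   60.]] [[ 750. -110.   60.]] [[ 812. -216.   60.]]
[[ 732. -272.   30.]] [[ 743. -271.    0.]]
(603, 172) [[ 648. -242.   35.]]
(113, 232) [[ 378. -286.   35.]]
(620, 158) [[ 656. -233.   35.]]
(102, 220) [[ 371. -279.   35.]]
(648, 490) [[ 682. -401.   70.]]
(618, 485) [[ 666. -400.   70.]]
[[ 648. -242.   35.]
 [ 378. -280.   35.]
 [ 655. -233.   35.]
 [ 368. -273.   35.]
 [ 682. -421.   70.]
 [ 672. -414.   70.]]
```

Run:
```python
from h import *
c,im=load("d1"); v=lambda x,y:[[190+x/3.2,40+y/3.2]]
for p in [(10,140),(200,90),(400,55),(693,28),(45,582),(797,466),(88,552)]:
    print(p,atz(c,v(*p),35).round(0),atz(c,v(*p),70).round(0))
c,im=load("h1"); show(c,im,"j1",(150,30,640,230),1.6,tray_d(Tz(524,-348,0.15)))
c,im=load("i1"); show(c,im,"j2",(320,150,480,280),5,tray_d(Tz(524,-348,0.15)))
```

```text
(10, 140) [[ 379. -286.   35.]] [[ 394. -290.   70.]]
(200, 90) [[ 457. -271.   35.]] [[ 465. -277.   70.]]
(400, 55) [[ 533. -259.   35.]] [[ 534. -266.   70.]]
(693, 28) [[ 646. -242.   35.]] [[ 636. -251.   70.]]
(45, 582) [[ 385. -468.   35.]] [[ 399. -456.   70.]]
(797, 466) [[ 697. -415.   35.]] [[ 682. -408.   70.]]
(88, 552) [[ 406. -454.   35.]] [[ 418. -443.   70.]]
```

View pics/j1.png

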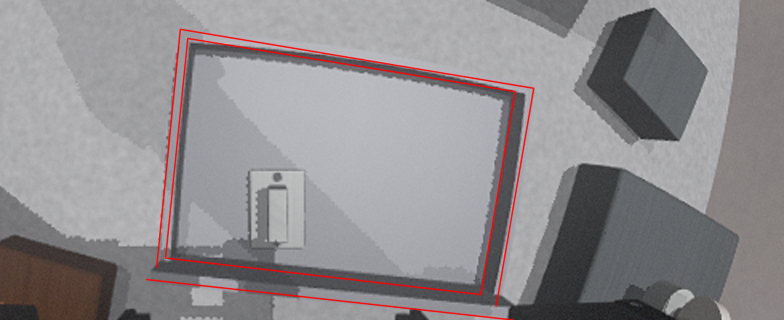

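View pics/j2.png

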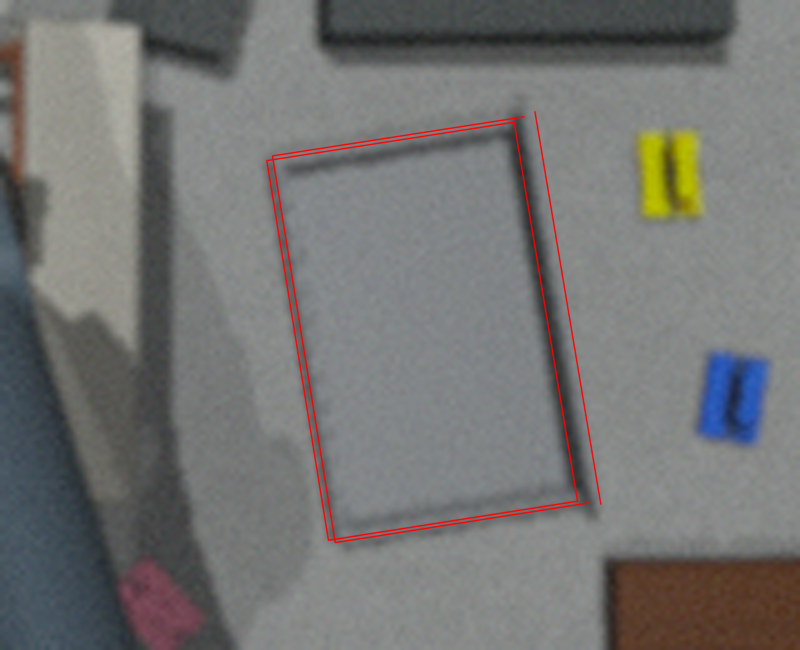

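```bash
python3 -m crank '{"jaw":[0,0,0,0,0,0,0,0,0,0,0,0,0,0],"linear":[[0,-32,-1.5],[0,-32,-1.5],[0,-32,-1.5],[0,-32,-1.5],[0,-32,-1.5],[0,-32,-1.5],[0,-32,-1.5],[0,-32,-1.5],[0,-32,-1.5],[0,-32,-1.5],[0,-32,-1.5],[0,-32,-1.5],[0,-32,-1.5],[0,-32,-1.5]],"spin":[0,0,0,0,0,0,0,0,0,0,0,0,0,0]}'
python3 -m crank '{"jaw":[0,0,0,0,0,0,0,0,0,0,0],"linear":[[12,0,0],[12,0,0],[12,0,0],[12,0,0],[12,0,0],[12,0,0],[12,0,0],[12,0,0],[12,0,0],[12,0,0],[0,0,0]],"spin":[8,8,8,8,8,8,8,8,8,8,0]}'
python3 -c "
from h import *
go(541.2,-438.2,38,-80.7); print(state()['q'].round(2))
c,im=shot('wrist','k1')
show(c,im,'k2',None,1.25,tray_d(Tz(526.6,-349.4,0.163)))"
```

```text
time_s: 41.3
tcp_pos: [539.8, -431.5, 273.3]
orientation: [[0.0, 0.011, 1.0], [0.0, 1.0, -0.011], [-1.0, 0.0, 0.0]]
contact_force: [0.5, -0.6, 0.8]
width: 86.8
time_s: 42.4
tcp_pos: [539.0, -429.5, 151.3]
orientation: [[-0.003, 0.987, 0.163], [0.002, 0.163, -0.987], [-1.0, -0.003, -0.003]]
contact_force: [-0.3, 0.5, 0.6]
width: 87.1
t 42.4 tcp [ 539.  -429.5  151.3] yaw -80.6 shift now [113.3   1.    9.3] spin 0.1 shift after spin [113.3   1.    9.3] tilt [-0.0031  0.0024] F [-0.3  0.5  0.6] w 87.1
[ 0.69  0.56 -0.12  1.56  0.07  1.03 -0.85]
```

View pics/k2.png

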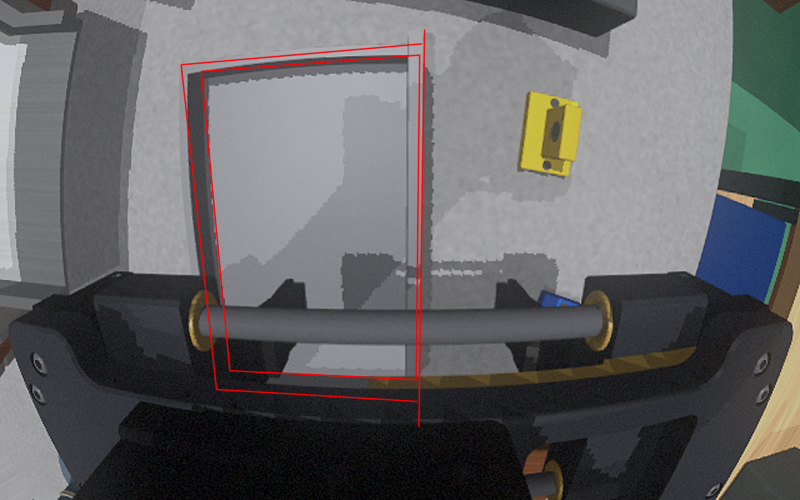

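```bash
python3 -m crank '{"jaw":[0,0,0,0,0,0,0,0],"linear":[[0,0.5,4.7],[0,0.5,4.6],[30,0,0],[30,0,0],[30,0,0],[15,0,0],[8,0,0],[0,0,0]],"spin":[0,0,0,0,0,0,0,0]}'
python3 -c "
from h import *
go(541.2,-438.2,38,-80.7)"
```

```text
time_s: 43.25
tcp_pos: [541.8, -440.7, 40.0]
orientation: [[-0.0, 0.987, 0.161], [0.0, 0.161, -0.987], [-1.0, -0.0, -0.0]]
contact_force: [0.6, 0.8, 0.9]
width: 86.9
t 43.25 tcp [ 541.8 -440.7   40. ] yaw -80.72 shift now [ 2.  -0.1 -2.6] spin -0.02 shift after spin [ 2.  -0.1 -2.6] tilt [-0.0003  0.0003] F [0.6 0.8 0.9] w 86.9
```

```bash
python3 -m crank '{"jaw":[0,0,1,1,1,1,1,1,1,1,1,1,1,1],"linear":[[0,0,-2],[0,0,0],[0,0,0],[0,0,0],[0,0,0],[0,0,0],[0,0,0],[0,0,0],[0,0,0],[0,0,0],[0,0,0],[0,0,0],[0,0,0],[0,0,0]],"spin":[0,0,0,0,0,0,0,0,0,0,0,0,0,0]}'
python3 -c "
from h import *
go(541.2,-438.2,38,-80.7)"
```

```text
time_s: 44.65
tcp_pos: [541.4, -438.4, 40.2]
orientation: [[-0.0, 0.987, 0.161], [0.0, 0.161, -0.987], [-1.0, -0.0, -0.0]]
contact_force: [-0.6, -0.5, 0.3]
width: 8.7
t 44.65 tcp [ 541.4 -438.4   40.2] yaw -80.73 shift now [ 2.2 -0.2 -0.2] spin -0.03 shift after spin [ 2.2 -0.2 -0.2] tilt [-0.0002  0.0003] F [-0.6 -0.5  0.3] w 8.7
```

```bash
python3 -m crank '{"jaw":[1,1,1,1,1,1,1,1,1,1],"linear":[[0,0,-2],[0,0,-4],[0,0,-5],[0,0,-6],[0,0,-6],[0,0,-6],[0,0,-6],[0,0,-6],[0,0,0],[0,0,0]],"spin":[1,1.5,1.5,1.5,1.5,1.5,1.4,0,0,0]}'
python3 -c "
from h import *
go(561,-273,40,-90.6)
c,im=shot('top','l1',(310,130,470,260),5)"
```

```text
time_s: 45.65
tcp_pos: [539.3, -395.5, 40.2]
orientation: [[-0.0, 1.0, -0.01], [0.003, -0.01, -1.0], [-1.0, -0.0, -0.003]]
contact_force: [-0.7, 2.4, 1.4]
width: 8.8
t 45.65 tcp [ 539.3 -395.5   40.2] yaw -90.58 shift now [   0.6   20.4 -122.7] spin 0.02 shift after spin [   0.6   20.4 -122.7] tilt [-0.0001  0.0029] F [-0.7  2.4  1.4] w 8.8
```

View pics/l1.png

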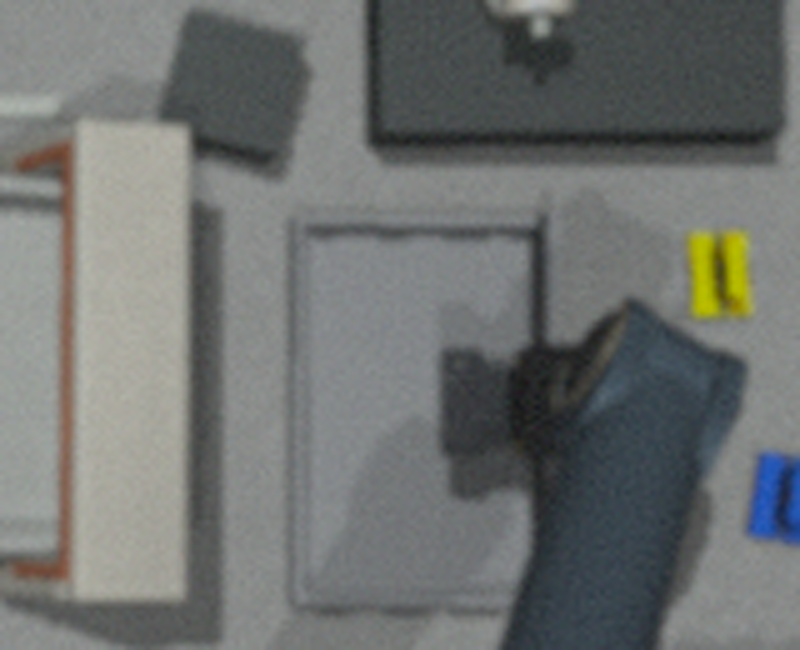

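```bash
python3 -m crank '{"jaw":[1,1,1,1,1,1,1,1,1,1,1,1,1,1,1,1,1,1],"linear":[[0,1,-3],[0,1.4,-6],[0,1.4,-8],[0,1.4,-8],[0,1.4,-8],[0,1.4,-8],[0,1.4,-8],[0,1.4,-8],[0,1.4,-8],[0,1.4,-8],[0,1.4,-8],[0,1.4,-8],[0,1.4,-8],[0,1.4,-8],[0,1.4,-7],[0,0,-3],[0,0,0],[0,0,0]],"spin":[0,0,0,0,0,0,0,0,0,0,0,0,0,0,0,0,0,0]}'
python3 -c "
from h import *
go(561,-273,40,-90.6)
M=Tz(569.5,53.5,-0.011)
c,im=shot('top','l2'); show(c,im,'l3',(310,130,470,260),5,tray_d(Tz(562,-183,-0.011)))
c,im=shot('scene','l4'); show(c,im,'l5',(190,130,450,330),3,tray_d(Tz(562,-183,-0.011)))"
```

```text
time_s: 47.5
tcp_pos: [561.1, -281.2, 40.2]
orientation: [[0.0, 1.0, -0.01], [0.002, -0.01, -1.0], [-1.0, 0.0, -0.002]]
contact_force: [-0.0, 3.0, -1.2]
width: 9.0
t 47.5 tcp [ 561.1 -281.2   40.2] yaw -90.59 shift now [ 0.3 -0.2 -8.2] spin 0.01 shift after spin [ 0.3 -0.2 -8.2] tilt [0.0002 0.0021] F [-0.   3.  -1.2] w 9.0
```

View pics/l3.png

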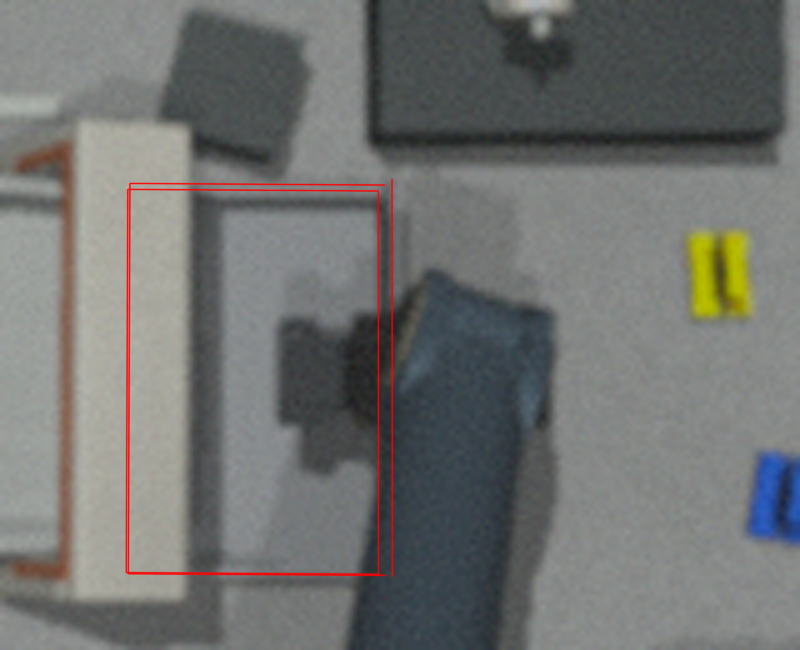

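View pics/l5.png

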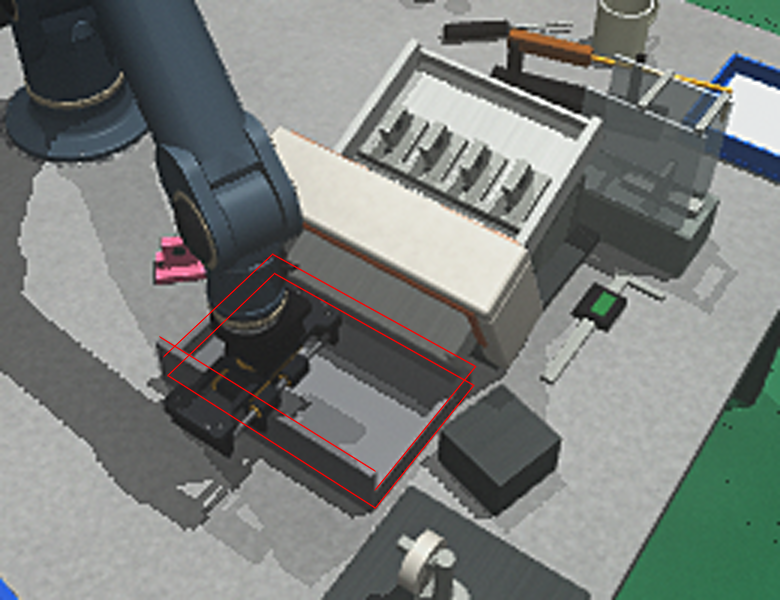

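```bash
python3 -m crank '{"jaw":[1,1,1,1,1],"linear":[[0,2.5,-4],[0,2.5,-4],[0,0,-2],[0,0,0],[0,0,0]],"spin":[0,0,0,0,0]}'
python3 -c "
from h import *
go(561,-273,40,-90.6)"
python3 -m crank '{"jaw":[0.8,0.6,0.4,0.2,0,0,0,0,0,0,0,0,0],"linear":[[0,0,0],[0,0,0],[0,0,0],[0,0,0],[0,0,0],[0,0,0],[-10,0,0],[-25,0,0],[-30,0,0],[-30,0,0],[-40,0,0],[-40,0,0],[-40,0,0]],"spin":[0,0,0,0,0,0,0,0,0,0,0,0,0]}'
python3 -c "
from h import *
go(561,-273,40,-90.6)
c,im=shot('wrist','m0'); show(c,im,'m1',None,1.25,tray_d(Tz(566,-183,-0.011))+mach_d(Tz(569.5,53.5,-0.011)))"
```

```text
time_s: 48.1
tcp_pos: [566.0, -272.9, 40.3]
orientation: [[0.001, 1.0, -0.011], [-0.0, -0.011, -1.0], [-1.0, 0.001, 0.0]]
contact_force: [0.5, -1.2, -2.7]
width: 8.7
t 48.1 tcp [ 566.  -272.9   40.3] yaw -90.63 shift now [ 0.3 -5.   0.1] spin -0.03 shift after spin [ 0.3 -5.   0.1] tilt [ 0.0006 -0.0001] F [ 0.5 -1.2 -2.7] w 8.7
time_s: 49.4
tcp_pos: [565.5, -272.9, 257.8]
orientation: [[0.001, 1.0, -0.011], [-0.0, -0.011, -1.0], [-1.0, 0.001, 0.0]]
contact_force: [1.1, -0.3, -0.4]
width: 86.7
t 49.4 tcp [ 565.5 -272.9  257.8] yaw -90.63 shift now [ 2.178e+02 -4.600e+00  1.000e-01] spin -0.03 shift after spin [ 2.178e+02 -4.600e+00  1.000e-01] tilt [ 0.0008 -0.0004] F [ 1.1 -0.3 -0.4] w 86.7
```

View pics/m1.png

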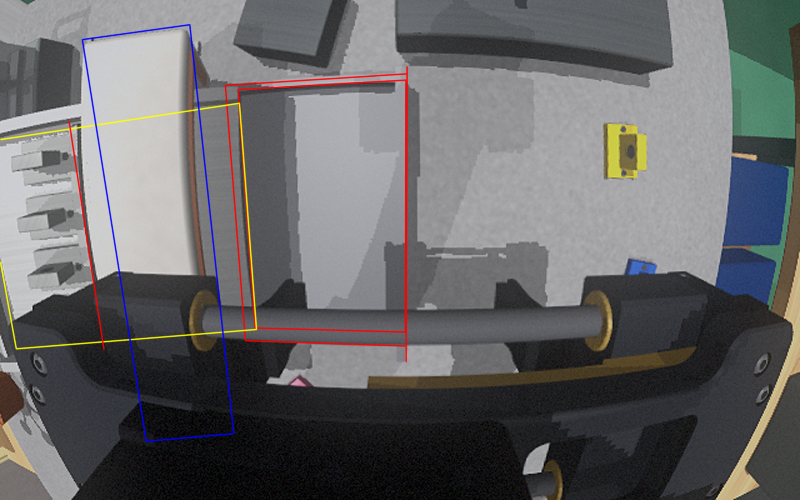

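```bash
python3 -m crank '{"jaw":[0,0,0,0,0,0,0,0,0,0,0,0,0,0,0,0,0,0,0,0],"linear":[[-15,-5.5,-33],[-15,-5.5,-33],[-5,-5.5,-33],[0,-5.5,-33],[0,-5.5,-33],[0,-5.5,-33],[0,-5.5,-33],[0,-5.5,-33],[0,-5.5,-33],[0,-5.5,-33],[0,-5.5,-33],[0,-5.5,-33],[0,-5.5,-33],[0,-5.5,-33],[0,-5.5,-33],[0,-5.5,-33],[0,-5.5,-33],[0,-5.5,-33],[0,-5.5,-33],[0,-5.5,-33]],"spin":[0,0,0,0,0,0,0,0,0,0,0,0,0,0,0,0,0,0,0,0]}'
python3 -m crank '{"jaw":[0,0,0,0],"linear":[[0,0,0],[0,0,0],[0,0,0],[0,0,0]],"spin":[-6,-5,0,0]}'
python3 -c "
from h import *
go(455,390,280,-79); print(state()['q'].round(2))
c,im=shot('wrist','n1',None,1.25)"
```

```text
time_s: 51.45
tcp_pos: [462.6, 389.3, 290.8]
orientation: [[0.001, 1.0, -0.011], [0.0, -0.011, -1.0], [-1.0, 0.001, -0.0]]
contact_force: [0.6, 1.0, -0.1]
width: 87.2
time_s: 51.85
tcp_pos: [463.1, 387.9, 290.5]
orientation: [[0.0, 0.984, 0.178], [-0.0, 0.178, -0.984], [-1.0, 0.0, 0.0]]
contact_force: [0.7, 0.3, 0.2]
width: 87.0
t 51.85 tcp [463.1 387.9 290.5] yaw -79.76 shift now [10.5 -7.6 -3.5] spin -0.76 shift after spin [10.5 -7.5 -3.6] tilt [ 0.0005 -0.    ] F [0.7 0.3 0.2] w 87.0
[-0.4   0.34 -0.48  1.6   0.17  1.24 -2.31]
```

View pics/n1.png

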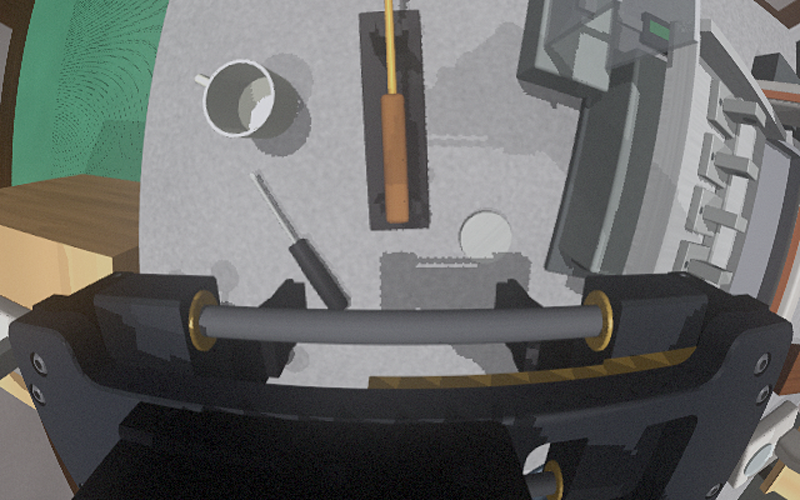

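Run:
```python
from h import *
c,im=load("n1")
show(c,im,"n2",(260,0,380,200),4)
u=np.array([(383,94),(402,94),(409,222),(386,223)])/1.25
print(atz(c,u,103).round(1))
print(atz(c,np.array([(370,230),(429,228)])/1.25,8).round(1))
```

```text
[[576.6 424.5 103. ]
 [579.5 407.9 103. ]
 [465.8 380.7 103. ]
 [461.1 401.3 103. ]]
[[431.1 418.7   8. ]
 [445.8 350.9   8. ]]
```

View pics/n2.png

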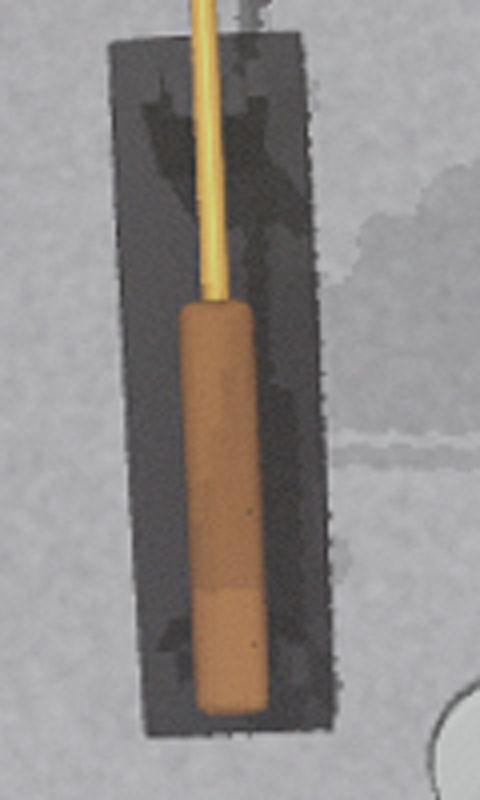

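Run:
```python
from h import *
c,im=load("n1")
f=lambda P:(np.array(P,float)+.5)/4-.5+[260,0]
h=atz(c,f([(180,302),(252,302),(268,713),(199,713)]),103); print(h.round(1))
a=(h[0]+h[1])/2; b=(h[2]+h[3])/2; d=a-b; print("len",np.linalg.norm(d),"yaw",np.degrees(np.arctan2(d[1],d[0])),"mid",(a+b)/2)
r=atz(c,f([(110,45),(300,32),(335,730),(148,737)]),12); print(r.round(1)); 
d=(r[0]+r[1]-r[2]-r[3])/2; print("rest len",np.linalg.norm(d),"yaw",np.degrees(np.arctan2(d[1],d[0])),"mid",r.mean(0))
bar=atz(c,f([(203,5),(214,295)]),94); d=bar[0]-bar[1]; print(bar.round(1),np.degrees(np.arctan2(d[1],d[0])))
```

```text
[[576.4 426.5 103. ]
 [579.8 406.8 103. ]
 [465.4 381.3 103. ]
 [461.9 400.8 103. ]]
len 117.30206918256212 yaw 12.598887768701058 mid [520.86635467 403.83581939 103.        ]
[[681.2 475.9  12. ]
 [697.6 409.8  12. ]
 [447.  351.2  12. ]
 [432.3 417.7  12. ]]
rest len 256.50817261840285 yaw 13.17425323758403 mid [564.5314679  413.65848834  12.        ]
[[670.  437.5  94. ]
 [581.3 418.   94. ]] 12.39995300641198
```

```bash
python3 -c "
from h import *
go(545.3,409.4,120,-77.1)"
```

```text
t 51.9 tcp [463.1 387.8 290.5] yaw -79.76 shift now [170.6  84.6  -6.6] spin -2.66 shift after spin [170.6  84.8  -2.7] tilt [ 0.0005 -0.    ] F [-0.1 -0.1  0.8] w 86.6
```

```bash
python3 -m crank '{"jaw":[0,0,0,0,0,0,0,0,0,0,0],"linear":[[0,21.2,-0.7],[0,21.2,-0.7],[0,21.2,-0.7],[0,21.2,-0.6],[30,0,0],[30,0,0],[30,0,0],[30,0,0],[30,0,0],[20,0,0],[0,0,0]],"spin":[-2.7,0,0,0,0,0,0,0,0,0,0]}'
python3 -c "
from h import *
go(545.3,409.4,76,-77.1)
c,im=shot('wrist','n3',None,1.25)"
```

```text
time_s: 53.0
tcp_pos: [543.8, 406.8, 116.8]
orientation: [[-0.005, 0.974, 0.225], [-0.005, 0.225, -0.974], [-1.0, -0.006, 0.003]]
contact_force: [-0.7, -0.8, 0.1]
width: 87.3
t 53.0 tcp [543.8 406.8 116.8] yaw -77.01 shift now [40.8  2.2 -2.3] spin 0.09 shift after spin [40.8  2.2 -2.3] tilt [-0.0049 -0.0046] F [-0.7 -0.8  0.1] w 87.3
```

View pics/n3.png

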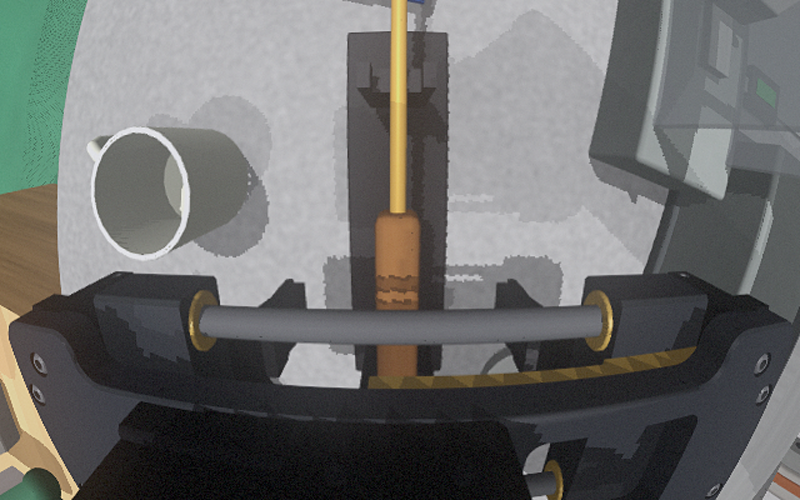

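```bash
python3 -m crank '{"jaw":[0,0,0,0,1,1,1,1,1,1,1,1,1,1,1],"linear":[[14,1,0],[14,0.5,0],[13,0,0],[0,0,0],[0,0,0],[0,0,0],[0,0,0],[0,0,0],[0,0,0],[0,0,0],[0,0,0],[0,0,0],[0,0,0],[0,0,0],[0,0,0]],"spin":[0,0,0,0,0,0,0,0,0,0,0,0,0,0,0]}'
python3 -c "
from h import *
go(545.3,409.4,76,-77.1)"
```

```text
time_s: 54.55
tcp_pos: [546.7, 409.3, 79.2]
orientation: [[0.0, 0.974, 0.226], [-0.0, 0.226, -0.974], [-1.0, -0.0, 0.0]]
contact_force: [0.5, -0.1, 0.5]
width: 21.9
t 54.55 tcp [546.7 409.3  79.2] yaw -76.93 shift now [ 3.2 -1.3 -0.4] spin 0.17 shift after spin [ 3.2 -1.3 -0.4] tilt [ 0.     -0.0002] F [ 0.5 -0.1  0.5] w 21.9
```

```bash
python3 -m crank '{"jaw":[1,1,1,1,1,1,1,1,1],"linear":[[0,0,0],[-5,0,0],[-15,0,0],[-30,0,0],[-35,0,0],[-35,0,0],[-35,0,0],[-35,0,0],[0,0,0]],"spin":[0,0,0,0,0,0,0,0,0]}'
python3 - <<'E'
from h import *
c=cam("top"); f=lambda x,y:[[130+x/4,120+y/3.5]]
for p,z in [((400,35),230),((495,35),230),((400,105),230),((493,105),230),((415,222),72),((505,228),72),((495,210),222)]: print(p,atz(c,f(*p),z).round(0))
go(569,220,280,-90.6)
shot('wrist','o1',None,1.25)
shot('scene','o2',(330,120,450,230),6)
E
```

```text
time_s: 55.45
tcp_pos: [548.4, 411.9, 277.0]
orientation: [[0.01, 0.974, 0.226], [0.008, 0.226, -0.974], [-1.0, 0.011, -0.006]]
contact_force: [0.5, 0.4, -1.3]
width: 21.4
(400, 35) [[806. 272. 230.]]
(495, 35) [[806. 192. 230.]]
(400, 105) [[739. 272. 230.]]
(493, 105) [[738. 194. 230.]]
(415, 222) [[642. 283.  72.]]
(505, 228) [[635. 201.  72.]]
(495, 210) [[638. 193. 222.]]
t 55.45 tcp [548.4 411.9 277. ] yaw -76.92 shift now [ -4.4 -23.3 191.5] spin 13.68 shift after spin [ -4.4  22.7 191.6] tilt [0.0096 0.0082] F [ 0.5  0.4 -1.3] w 21.4
```

View pics/o1.png

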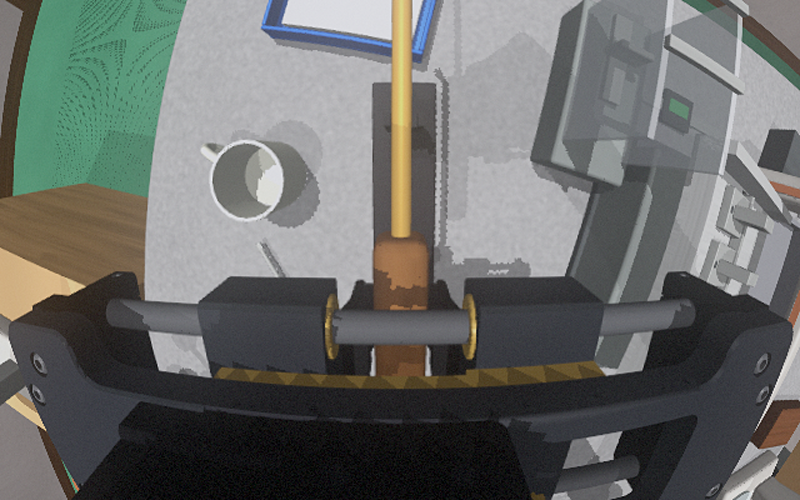

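View pics/o2.png

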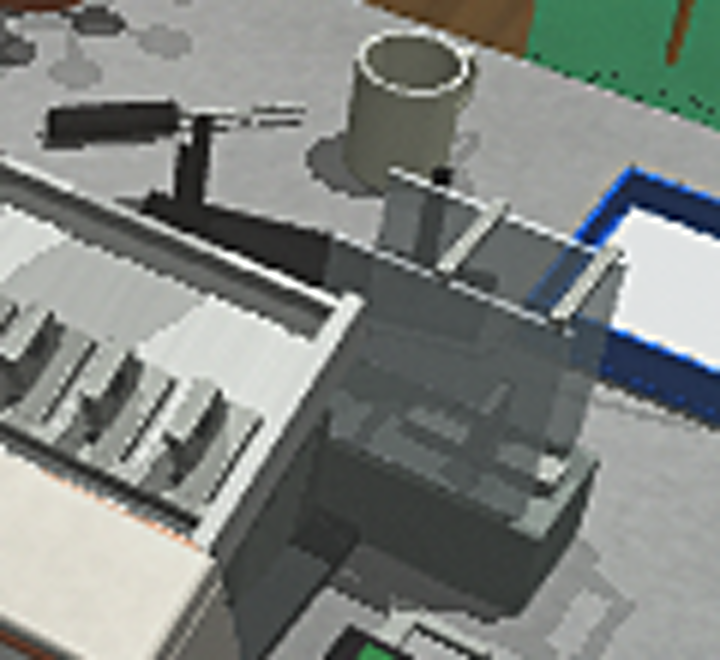

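```bash
python3 -m crank '{"jaw":[1,1,1,1,1,1,1,1,1,1,1,1,1],"linear":[[0,-25.7,-6],[0,-25.7,-6],[0,-25.7,-6],[0,-25.7,-6],[0,-25.7,-6],[0,-5.8,25],[0,-5.8,25],[0,-5.8,25],[0,-5.8,25],[0,-5.8,25],[0,-5.8,25],[0,-5.8,25],[0,0,0]],"spin":[0,0,0,0,0,0,0,0,0,0,0,0,0]}'
python3 -m crank '{"jaw":[1,1,1,1],"linear":[[0,0,0],[0,0,0],[0,0,0],[0,0,0]],"spin":[6.8,6.8,0,0]}'
python3 - <<'E'
from h import *
go(416,232,181,-90.6); print(state()['q'].round(2))
shot('wrist','p1',None,1.25)
shot('scene','p2',(290,100,450,230),5)
E
```

```text
time_s: 56.85
tcp_pos: [414.2, 225.1, 267.4]
orientation: [[-0.003, 0.975, 0.22], [-0.004, 0.22, -0.975], [-1.0, -0.004, 0.004]]
contact_force: [0.0, -0.8, -2.0]
width: 21.9
time_s: 57.25
tcp_pos: [414.1, 230.1, 268.4]
orientation: [[-0.002, 1.0, -0.006], [-0.001, -0.006, -1.0], [-1.0, -0.002, 0.001]]
contact_force: [-0.7, -0.3, -1.0]
width: 21.8
t 57.25 tcp [414.1 230.1 268.4] yaw -90.34 shift now [87.4  2.  -2. ] spin 0.26 shift after spin [87.4  2.  -2. ] tilt [-0.0016 -0.0006] F [-0.7 -0.3 -1. ] w 21.8
[-0.2   0.12 -0.43  1.91  0.06  1.12 -2.23]
```

View pics/p1.png

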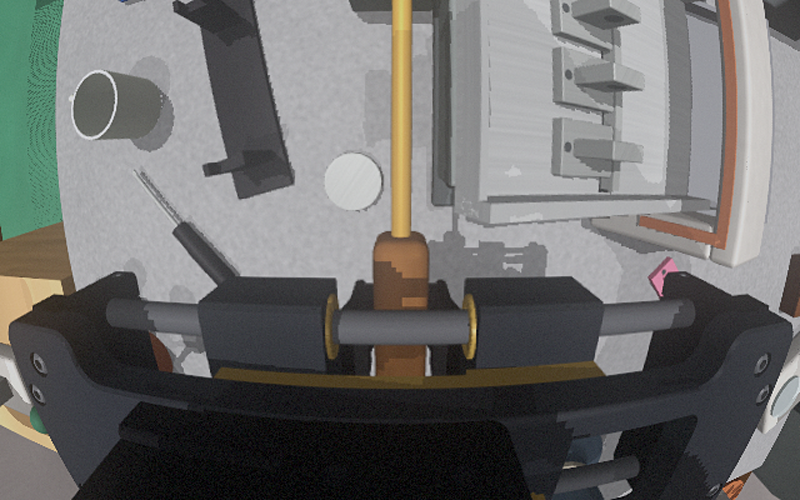

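View pics/p2.png

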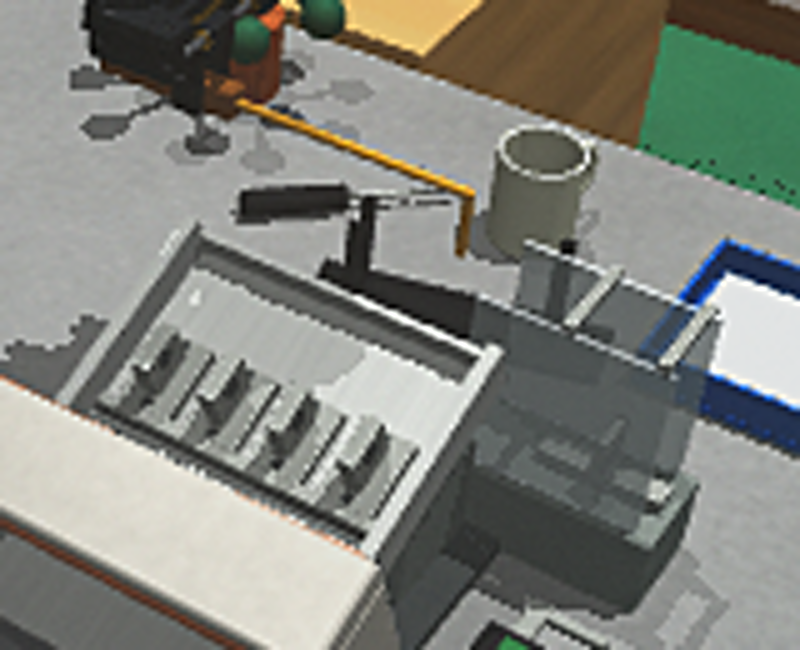

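Run:
```python
from h import *
c=cam("scene"); s=state(); p=s["tcp_pos"]; R=np.array(s["orientation"]); f=R[:,1]
for dz in (-10,0,10):
    print(dz,proj(c,[p+f*223.6+[0,0,10.8+dz],p+f*223.6+[0,0,10.8-54+dz]]).round(1).tolist(), proj(c,[p+f*35+[0,0,10.8+dz]]).round(1).tolist())
M=Tz(569.5,53.5,-0.011)
im=grab_frame("scene")[:,:,::-1].copy()
G=[(ap(M,rect(95,245,181-34,181+34,222)),(0,255,0),True)]+[(ap(M@Tz(200,181,0,104),P),(0,0,255),True) for P in (rect(-4,4,-20,20,19),rect(-4,4,-20,20,-19))]
show(c,im,"p3",(290,100,450,230),5,G)
wc,wi=load("o1"); show(wc,wi,"p4",(400,0,640,200),3.2,G)
```

```text
-10 [[382.9, 140.1], [381.0, 152.5]] [[337.2, 122.2]]
0 [[383.2, 137.8], [381.4, 150.3]] [[337.3, 119.9]]
10 [[383.6, 135.4], [381.7, 148.0]] [[337.4, 117.5]]
```

View pics/p3.png

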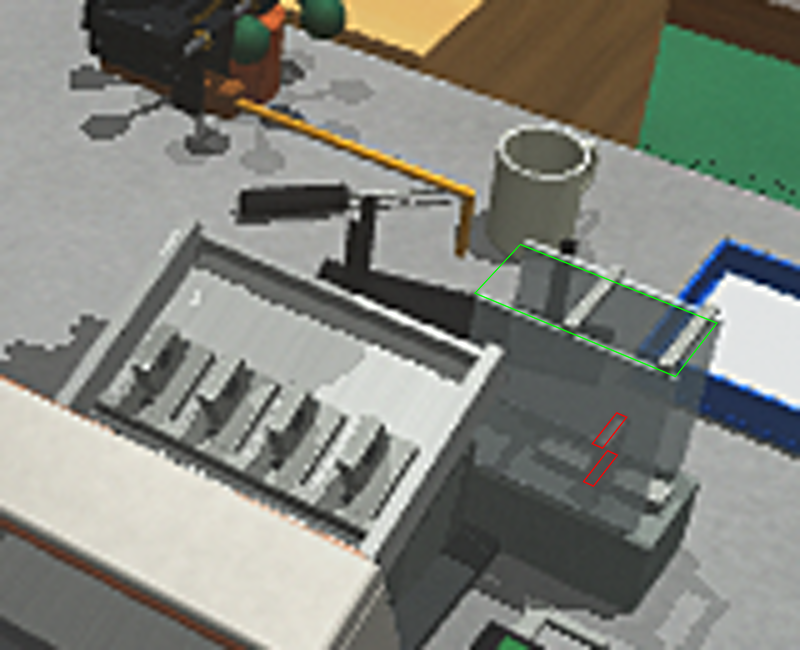

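View pics/p4.png

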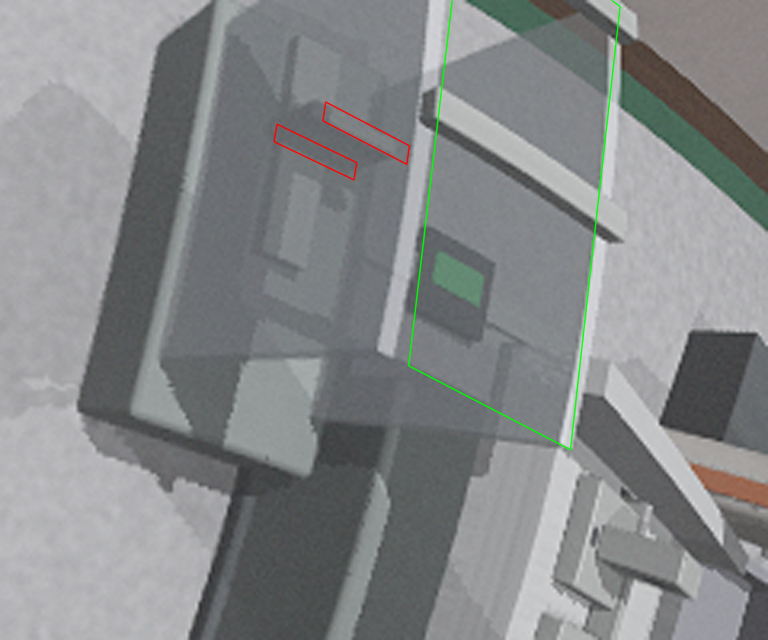

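```bash
python3 -m crank '{"jaw":[1,1,1,1,1,1,1],"linear":[[20,0,-1.5],[20,0,-1.5],[20,0,0],[20,0,0],[7,0,0],[0,0,0],[0,0,0]],"spin":[0,0,0,0,0,0,0]}'
python3 - <<'E'
from h import *
go(564,233,181,-90.6)
E
```

```text
time_s: 58.1
tcp_pos: [415.3, 233.3, 183.0]
orientation: [[0.001, 1.0, -0.009], [0.001, -0.009, -1.0], [-1.0, 0.001, -0.001]]
contact_force: [-0.4, 0.5, -1.7]
width: 21.9
t 58.1 tcp [415.3 233.3 183. ] yaw -90.51 shift now [  2.2 148.7  -1. ] spin 0.09 shift after spin [  2.2 148.7  -1.2] tilt [0.0012 0.0007] F [-0.4  0.5 -1.7] w 21.9
```

Insert in two stages with a look midway.

```bash
python3 -m crank '{"jaw":[1,1,1,1,1,1,1],"linear":[[0,10,0],[0,15,0],[0,15,0],[0,15,0],[0,10,0],[0,0,0],[0,0,0]],"spin":[0,0,0,0,0,0,0]}'
python3 - <<'E'
from h import *
go(564,233,181,-90.6)
shot('scene','q1',(330,120,450,230),6)
shot('wrist','q2',(200,0,500,200),2.6)
E
```

```text
time_s: 58.8
tcp_pos: [479.5, 232.2, 181.9]
orientation: [[-0.001, 1.0, -0.009], [-0.0, -0.009, -1.0], [-1.0, -0.001, 0.0]]
contact_force: [0.0, 0.2, -1.9]
width: 21.6
t 58.8 tcp [479.5 232.2 181.9] yaw -90.53 shift now [ 0.8 84.5 -1.5] spin 0.07 shift after spin [ 0.8 84.5 -1.6] tilt [-0.0012 -0.0003] F [ 0.   0.2 -1.9] w 21.6
```

View pics/q1.png

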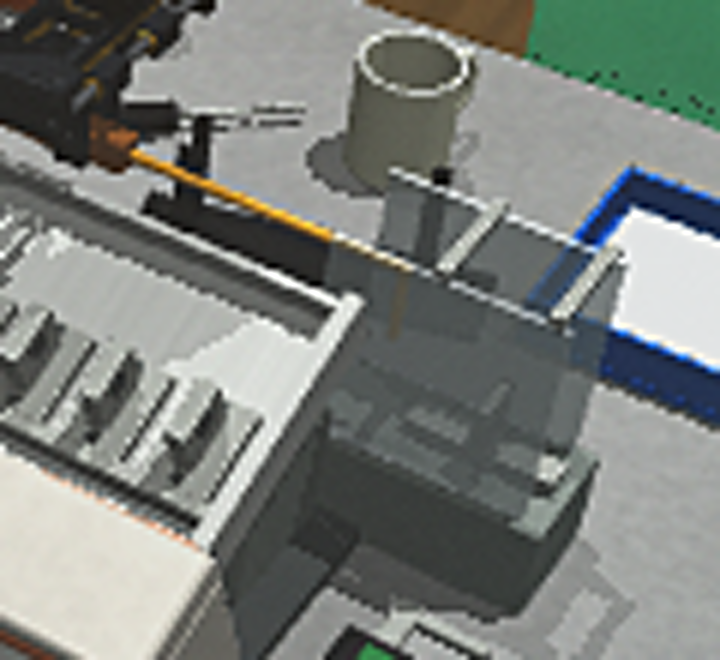

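View pics/q2.png

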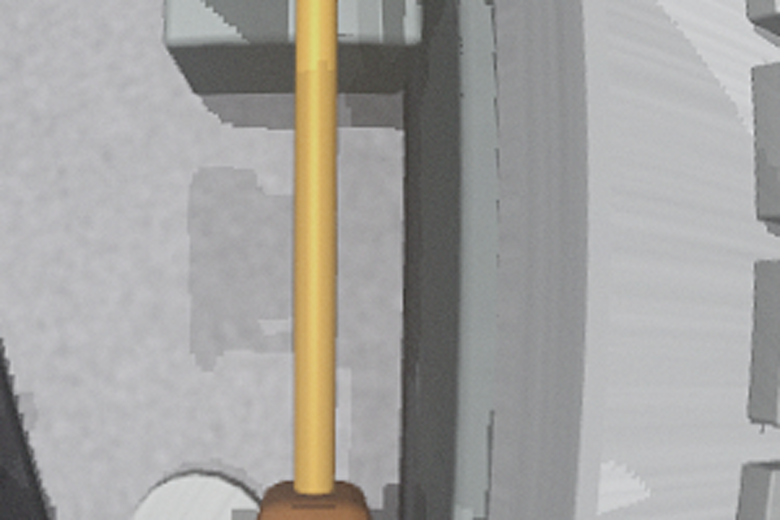

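```bash
python3 -m crank '{"jaw":[1,1,1,1,1,1,1,1,1],"linear":[[0,10,-0.5],[0,12,-0.5],[0,13,0],[0,13,0],[0,13,0],[0,13,0],[0,11,0],[0,0,0],[0,0,0]],"spin":[0,0,0,0,0,0,0,0,0]}'
python3 - <<'E'
from h import *
go(564,233,146,-90.6)
c,im=shot('scene','q3')
M=Tz(569.5,53.5,-0.011)
show(c,im,'q3',(330,120,450,230),6,[(ap(M@Tz(200,181,0,104),P),(0,0,255),True) for P in (rect(-4,4,-20,20,19),)])
shot('wrist','q4',(200,0,500,200),2.6)
E
```

```text
time_s: 59.8
tcp_pos: [564.5, 232.5, 182.0]
orientation: [[-0.001, 1.0, -0.009], [-0.0, -0.009, -1.0], [-1.0, -0.001, 0.0]]
contact_force: [-0.7, 0.8, -1.9]
width: 21.8
t 59.8 tcp [564.5 232.5 182. ] yaw -90.53 shift now [36.  -0.5 -0.5] spin 0.07 shift after spin [36.  -0.5 -0.5] tilt [-0.0009 -0.0002] F [-0.7  0.8 -1.9] w 21.8
```

View pics/q3.png

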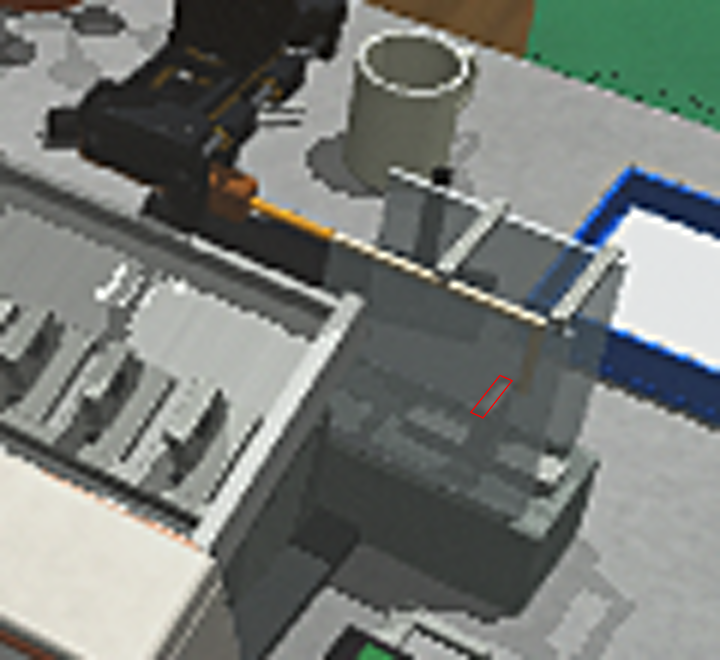

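View pics/q4.png

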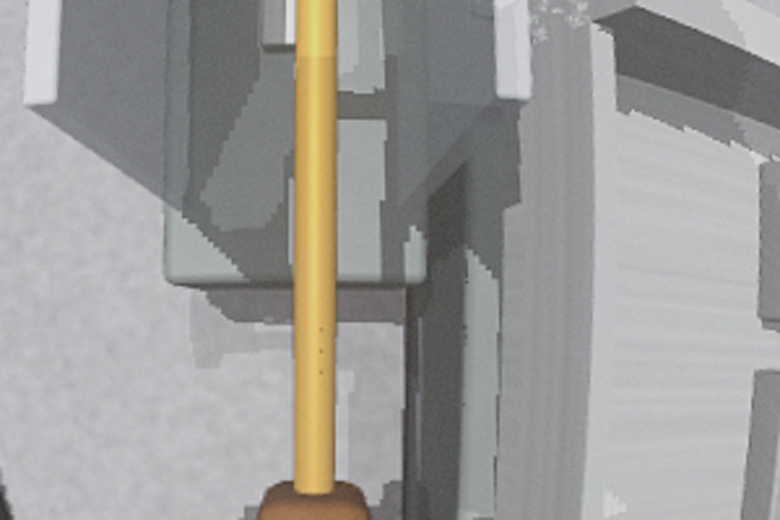

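```bash
python3 -m crank '{"jaw":[1,1,1,1,1,1],"linear":[[5,0,-2],[10,0,-2],[10,0,0],[8,0,0],[3,0,0],[0,0,0]],"spin":[0,0,0,0,0,0]}'
python3 - <<'E'
from h import *
go(496,236,146,-90.6)
c,im=shot('scene','r1',(330,120,450,230),6)
E
```

```text
time_s: 60.5
tcp_pos: [564.4, 236.2, 145.3]
orientation: [[-0.001, 1.0, -0.009], [-0.001, -0.009, -1.0], [-1.0, -0.001, 0.001]]
contact_force: [0.4, 0.3, -1.1]
width: 21.5
t 60.5 tcp [564.4 236.2 145.3] yaw -90.52 shift now [ -0.6 -68.4   0.9] spin 0.08 shift after spin [ -0.6 -68.4   0.9] tilt [-0.0014 -0.0007] F [ 0.4  0.3 -1.1] w 21.5
```

View pics/r1.png

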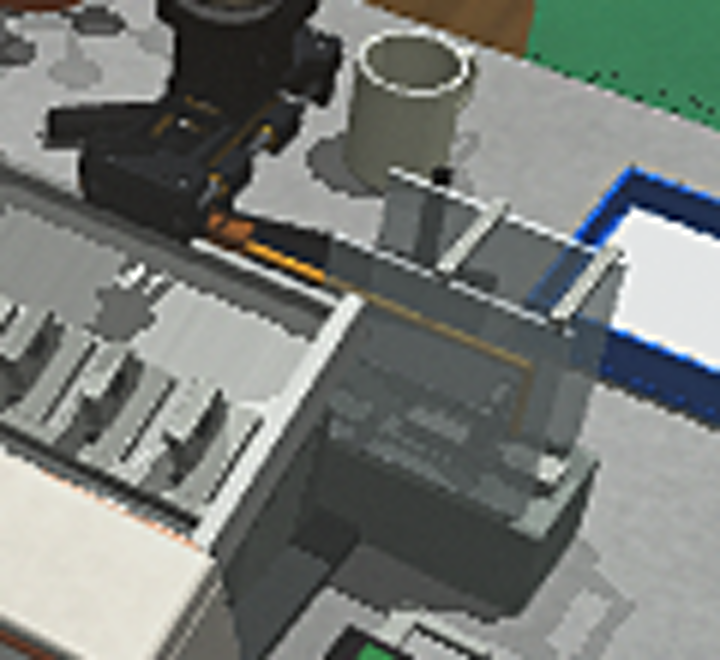

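Run:
```python
from h import *
c,im=load('r1'); show(c,im,'r2',(230,130,400,290),4.5)
```

```text
(no output)
```

View pics/r2.png

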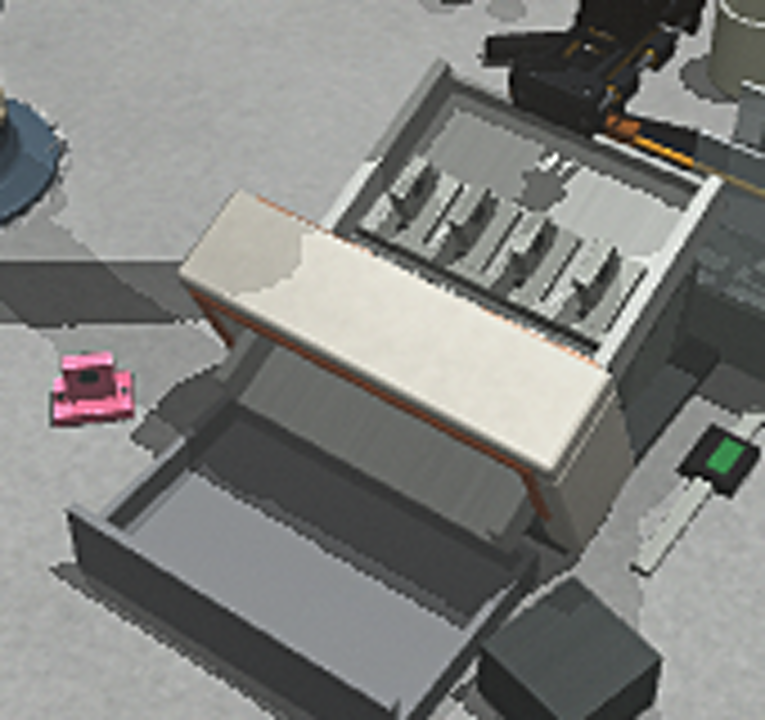

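```bash
python3 -m crank '{"jaw":[1,1,1,1,1,1,1,1,1,1,1],"linear":[[0,-5,0],[0,-6,0],[0,-7,0],[0,-8,0],[0,-8,0],[0,-8,0],[0,-8,0],[0,-8,0],[0,-6,0],[0,0,0],[0,0,0]],"spin":[0,0,0,0,0,0,0,0,0,0,0]}'
python3 - <<'E'
from h import *
go(496,236,146,-90.6)
c,im=shot('scene','s1',(230,130,430,290),4)
E
```

```text
time_s: 61.65
tcp_pos: [499.5, 237.1, 146.1]
orientation: [[-0.002, 1.0, -0.009], [-0.001, -0.009, -1.0], [-1.0, -0.002, 0.001]]
contact_force: [0.2, 0.0, -2.1]
width: 21.6
t 61.65 tcp [499.5 237.1 146.1] yaw -90.5 shift now [ 0.1 -3.5  1.1] spin 0.1 shift after spin [ 0.1 -3.5  1.1] tilt [-0.0023 -0.0007] F [ 0.2  0.  -2.1] w 21.6
```

View pics/s1.png

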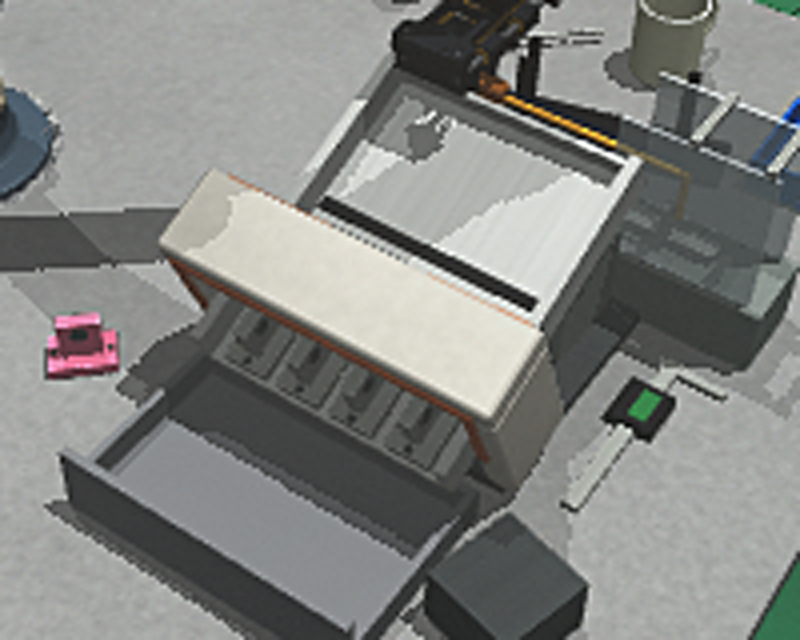

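```bash
python3 -m crank '{"jaw":[1,1,1,1,1,1,1,1],"linear":[[0,-3,0],[0,-2,0],[0,-2,0],[0,-2,0],[0,0,0],[0,0,0],[0,0,0],[0,0,0]],"spin":[0,0,0,0,0,0,0,0]}'
python3 - <<'E'
from h import *
go(496,236,146,-90.6)
c,im=shot('scene','s2',(200,110,400,270),4)
E
```

```text
time_s: 62.5
tcp_pos: [495.7, 236.8, 147.0]
orientation: [[0.007, 1.0, -0.011], [0.002, -0.011, -1.0], [-1.0, 0.007, -0.002]]
contact_force: [10.0, 0.0, -5.2]
width: 22.1
t 62.5 tcp [495.7 236.8 147. ] yaw -90.63 shift now [1.  0.3 0.8] spin -0.03 shift after spin [1.  0.3 0.8] tilt [0.0072 0.0017] F [10.   0.  -5.2] w 22.1
```

View pics/s2.png

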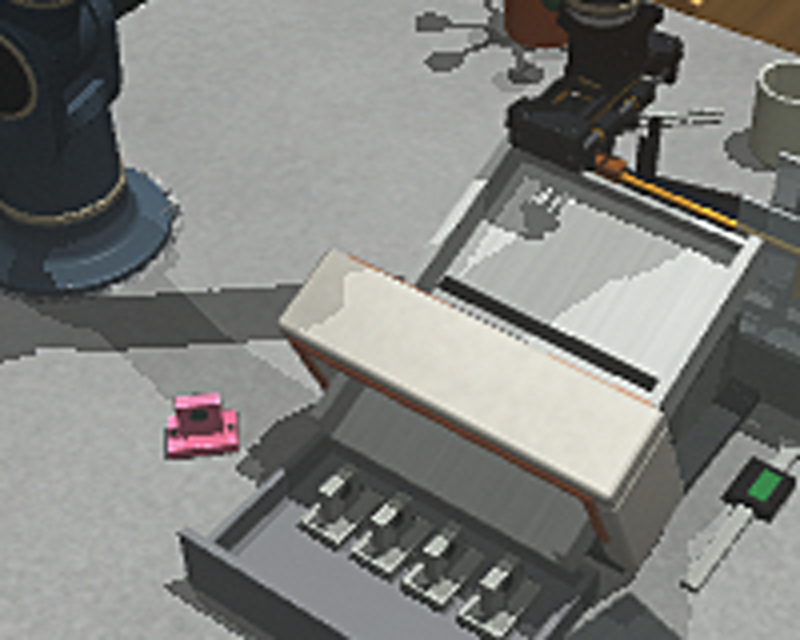

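```bash
python3 -m crank '{"jaw":[1,1,1,1,1,1,1,1,1],"linear":[[0,5,0],[0,5,0],[0,2,0],[0,0,0],[-8,0,0],[-12,0,0],[-12,0,0],[-5,0,0],[0,0,0]],"spin":[0,0,0,0,0,0,0,0,0]}'
python3 - <<'E'
from h import *
go(414,234,183,-90.6)
c,im=shot('scene','t1',(330,120,450,230),6)
p=np.array(state()['tcp_pos']);f=np.array(state()['orientation'])[:,1]
print(proj(c,[p+f*223.6+[0,0,10.8],p+f*223.6+[0,0,10.8-54]]).round(1))
E
```

```text
time_s: 63.45
tcp_pos: [504.5, 237.4, 184.8]
orientation: [[0.003, 1.0, -0.009], [0.001, -0.009, -1.0], [-1.0, 0.003, -0.001]]
contact_force: [0.9, 0.7, -0.6]
width: 21.6
t 63.45 tcp [504.5 237.4 184.8] yaw -90.54 shift now [  1.6 -90.4   4.3] spin 0.06 shift after spin [  1.6 -90.4   4.4] tilt [0.0027 0.001 ] F [ 0.9  0.7 -0.6] w 21.6
[[403.9 165.2]
 [401.5 176.7]]
```

View pics/t1.png

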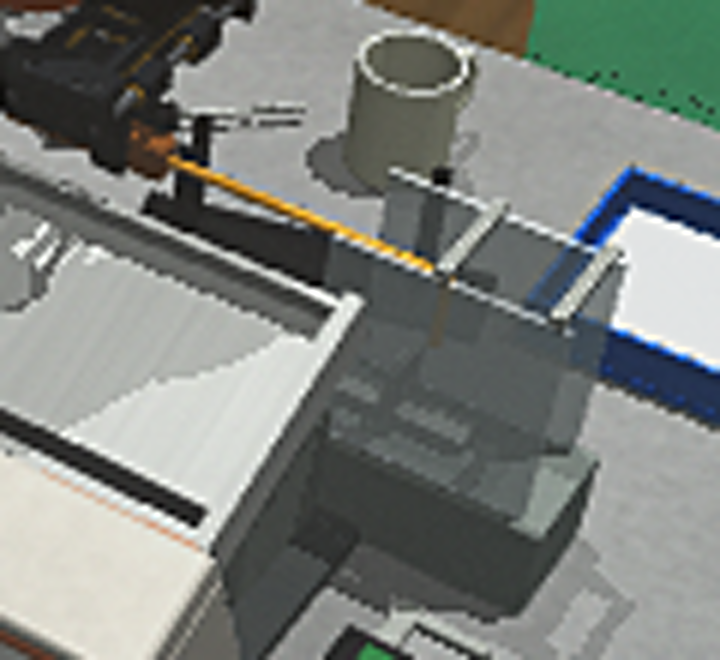

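```bash
python3 -m crank '{"jaw":[1,1,1,1,1,1,1,1,1,1,1,1,1],"linear":[[0,-10,1],[0,-15,1],[0,-18,1],[0,-18,1],[0,-18,0],[0,-11,0],[0,0,0],[-25,0,0],[-30,0,0],[-30,0,0],[0,0,0],[0,0,0],[0,0,0]],"spin":[0,0,0,0,0,0,0,0,0,0,-6.8,-6.8,0]}'
python3 - <<'E'
from h import *
go(414,409.3,275,-76.93)
go(546.7,409.3,275,-76.93)
E
```

```text
time_s: 64.8
tcp_pos: [414.4, 233.8, 268.4]
orientation: [[0.001, 0.974, 0.225], [0.0, 0.225, -0.974], [-1.0, 0.001, -0.0]]
contact_force: [0.3, -0.1, -2.0]
width: 21.7
t 64.8 tcp [414.4 233.8 268.4] yaw -76.98 shift now [  -6.6   39.1 -171.1] spin -0.05 shift after spin [  -6.6   39.3 -171.1] tilt [0.0006 0.0003] F [ 0.3 -0.1 -2. ] w 21.7
t 64.8 tcp [414.4 233.8 268.4] yaw -76.98 shift now [  -6.5  168.4 -141.2] spin -0.05 shift after spin [  -6.5  168.5 -141.1] tilt [0.0006 0.0003] F [ 0.3 -0.1 -2. ] w 21.7
```

```bash
python3 -m crank '{"jaw":[1,1,1,1,1,1,1,1,1,1,1,1,1],"linear":[[-1,6.5,-28.5],[-1,6.5,-28.5],[-1,6.5,-28.5],[-1,6.5,-28.5],[-1,6.5,-28.5],[-1,6.6,-28.6],[0,25.8,6],[0,25.8,6],[0,25.8,6],[0,25.9,6],[0,25.9,6],[0,0,0],[0,0,0]],"spin":[0,0,0,0,0,0,0,0,0,0,0,0,0]}'
python3 - <<'E'
from h import *
go(546.7,409.3,125,-76.93)
E
```

```text
time_s: 66.1
tcp_pos: [546.2, 408.9, 272.9]
orientation: [[-0.002, 0.975, 0.223], [-0.001, 0.223, -0.975], [-1.0, -0.002, 0.0]]
contact_force: [0.0, 0.3, -2.2]
width: 21.4
t 66.1 tcp [546.2 408.9 272.9] yaw -77.11 shift now [147.9   0.8  -0.3] spin -0.18 shift after spin [147.9   0.8  -0.3] tilt [-0.0018 -0.0008] F [ 0.   0.3 -2.2] w 21.4
```

```bash
python3 -m crank '{"jaw":[1,1,1,1,1,1,1,1],"linear":[[25,0.4,0],[30,0.4,0],[30,0,0],[30,0,0],[25,0,0],[8,0,0],[0,0,0],[0,0,0]],"spin":[-0.2,0,0,0,0,0,0,0]}'
python3 - <<'E'
from h import *
go(546.7,409.3,79.2,-76.93)
c,im=shot('scene','u1',(290,80,450,190),5)
c,im=shot('wrist','u2',(220,0,420,210),2.8)
E
```

```text
time_s: 66.9
tcp_pos: [546.8, 410.6, 127.8]
orientation: [[0.002, 0.973, 0.23], [0.002, 0.23, -0.973], [-1.0, 0.002, -0.001]]
contact_force: [-0.4, -0.0, -1.4]
width: 21.7
t 66.9 tcp [546.8 410.6 127.8] yaw -76.72 shift now [48.6 -0.5  1.3] spin 0.21 shift after spin [48.6 -0.5  1.3] tilt [0.0018 0.0017] F [-0.4 -0.  -1.4] w 21.7
```

View pics/u1.png

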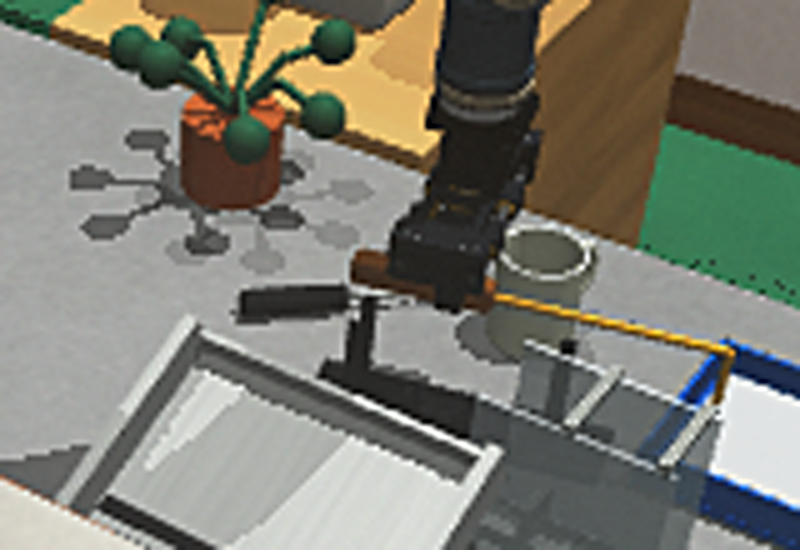

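View pics/u2.png

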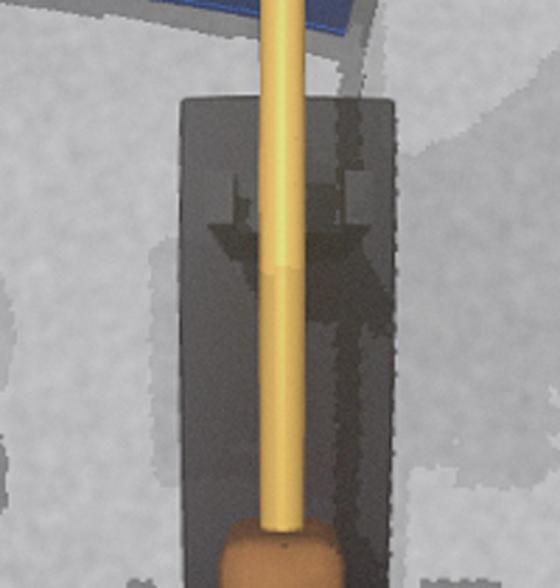

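```bash
python3 -m crank '{"jaw":[1,1,1,1,1,1,1,1,1],"linear":[[5,-0.5,0.7],[10,0,0.6],[10,0,0],[10,0,0],[8,0,0],[4,0,0],[2,0,0],[0,0,0],[0,0,0]],"spin":[0.2,0,0,0,0,0,0,0,0]}'
python3 - <<'E'
from h import *
go(546.7,409.3,79.2,-76.93)
c,im=shot('scene','u3',(290,80,450,190),5)
E
```

```text
time_s: 67.9
tcp_pos: [545.9, 407.7, 79.1]
orientation: [[-0.0, 0.974, 0.226], [-0.002, 0.226, -0.974], [-1.0, -0.001, 0.002]]
contact_force: [-5.3, -3.5, 10.1]
width: 21.7
t 67.9 tcp [545.9 407.7  79.1] yaw -76.93 shift now [-0.1  1.1 -1.3] spin -0.0 shift after spin [-0.1  1.1 -1.3] tilt [-0.0003 -0.0018] F [-5.3 -3.5 10.1] w 21.7
```

View pics/u3.png

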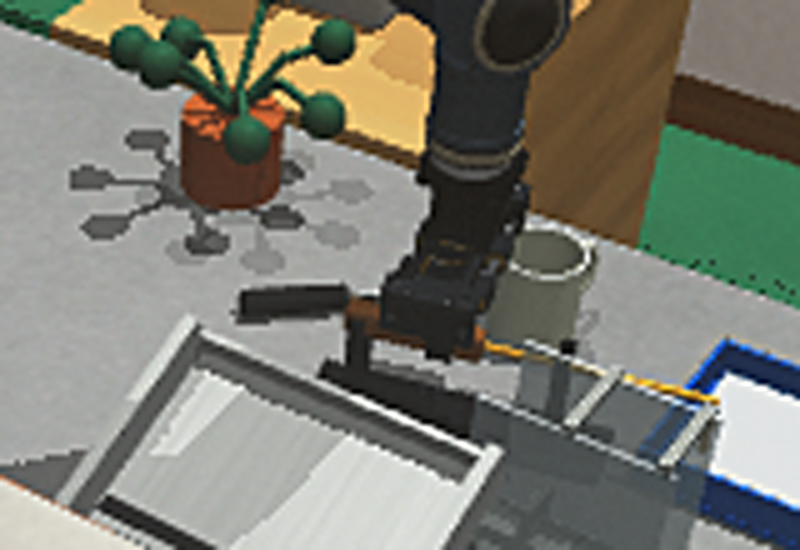

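```bash
python3 -m crank '{"jaw":[1,0.9,0.7,0.6,0.5,0.3,0.1,0,0,0,0,0,0,0,0,0,0,0,0],"linear":[[-1.5,0,0],[0,0,0],[0,0,0],[0,0,0],[0,0,0],[0,0,0],[0,0,0],[0,0,0],[0,0,0],[-10,0,0],[-25,0,0],[-35,0,0],[-35,0,0],[-35,0,0],[-35,0,0],[-30,-20,0],[0,-30,0],[0,-20,0],[0,0,0]],"spin":[0,0,0,0,0,0,0,0,0,0,0,0,0,0,0,0,0,0,0]}'
python3 - <<'E'
from h import *
go(463,388,290,-77)
c,im=shot('scene','v1'); show(c,im,'v2',(290,80,450,190),5); show(c,im,'v1',None,1.25)
c,im=shot('wrist','v3'); show(c,im,'v4',(260,0,380,200),4)
c,im=shot('top','v5'); show(c,im,'v6',(130,100,510,300),2.1)
E
```

```text
time_s: 69.85
tcp_pos: [475.4, 392.9, 285.6]
orientation: [[0.001, 0.973, 0.23], [0.001, 0.23, -0.973], [-1.0, 0.001, -0.0]]
contact_force: [-0.7, -0.3, 0.6]
width: 86.6
t 69.85 tcp [475.4 392.9 285.6] yaw -76.73 shift now [ -4.4 -13.2   1.9] spin 0.27 shift after spin [ -4.4 -13.2   2. ] tilt [0.0011 0.0006] F [-0.7 -0.3  0.6] w 86.6
```

View pics/v1.png

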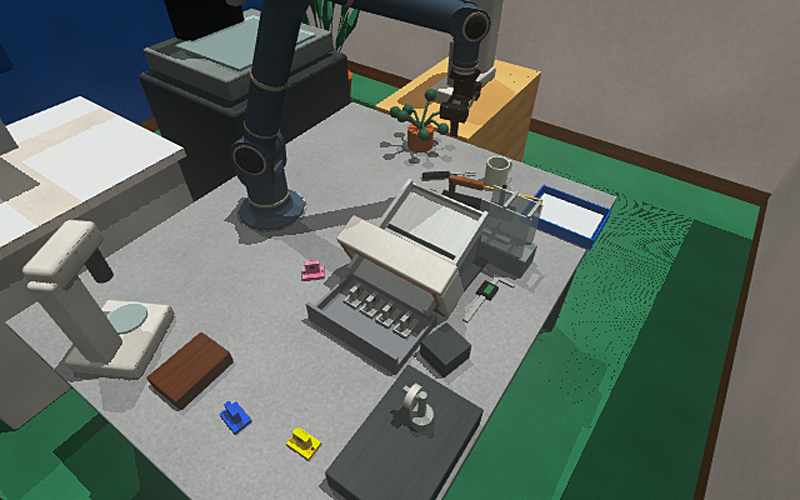

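View pics/v4.png

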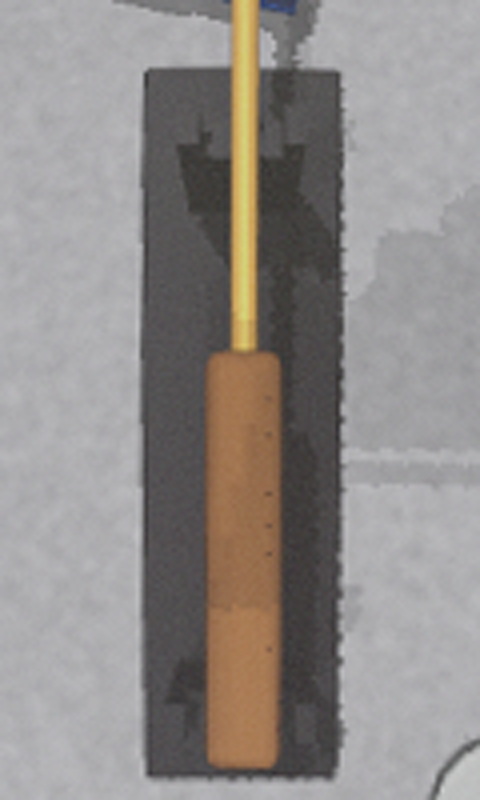

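View pics/v6.png

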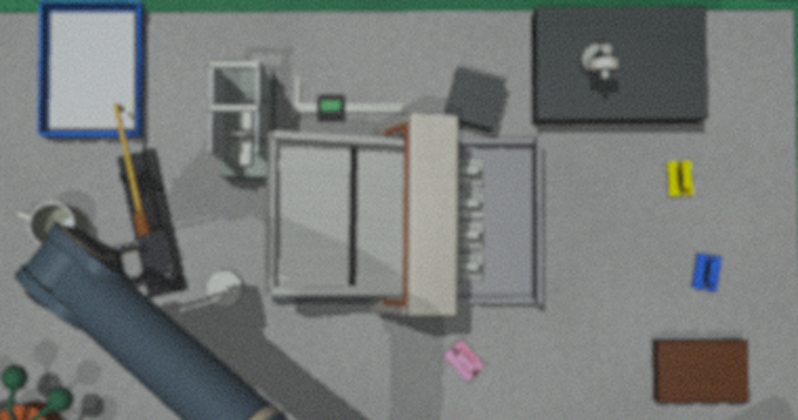

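Run:
```python
from h import *
c,im=load("v3"); f=lambda P:(np.array(P,float)+.5)/4-.5+[260,0]
h=atz(c,f([(207,352),(279,352),(279,768),(207,768)]),103); a=(h[0]+h[1])/2; b=(h[2]+h[3])/2; d=a-b
print("rod mid",((a+b)/2).round(1),"yaw",np.degrees(np.arctan2(d[1],d[0])))
r=atz(c,f([(146,72),(340,70),(338,776),(147,776)]),12); d=(r[0]+r[1]-r[2]-r[3])/2; print("rest yaw",np.degrees(np.arctan2(d[1],d[0])),r.mean(0).round(1))
c,im=load("v1"); M=Tz(569.5,53.5,-0.011)
d=tray_d(Tz(562,-185,-0.011))+mach_d(M)[:1]
show(c,im,'w1',(230,180,400,300),4.6,d)
show(c,im,'w2',(340,120,450,230),6,[(ap(M@Tz(140,183,0,104),rect(-4,4,-20,20,19)),(0,0,255),True)])
```

```text
rod mid [521.3 403.3 103. ] yaw 13.189385535157767
rest yaw 13.143494110828915 [565.2 413.6  12. ]
```

View pics/w1.png

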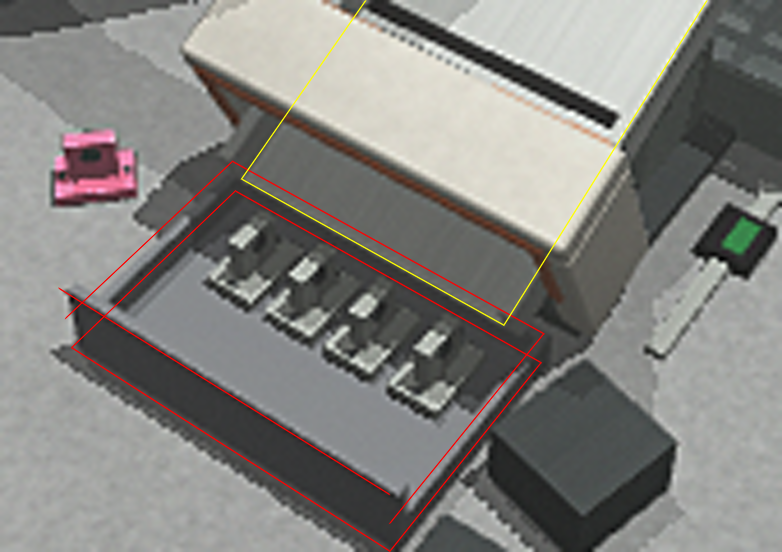

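View pics/w2.png

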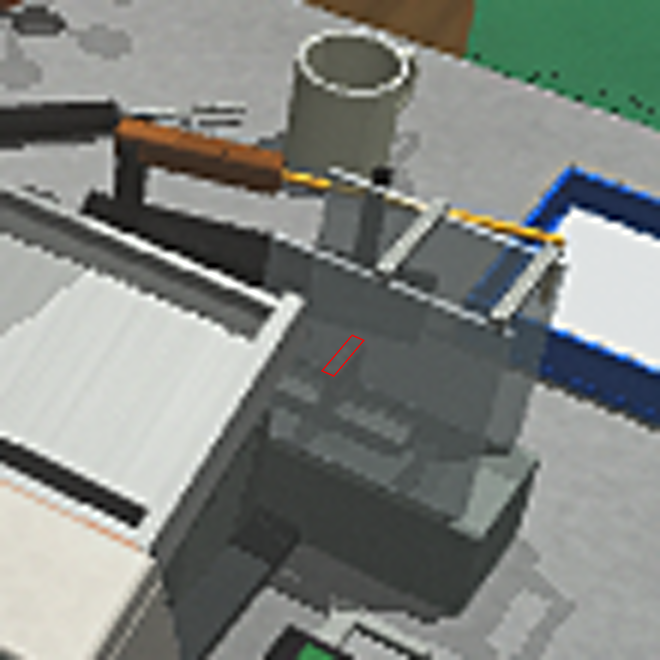

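```bash
python3 -m crank '{"jaw":[0,0,0],"linear":[[0,0,0],[0,0,0],[0,0,0]],"spin":[0,0,0]}'; python3 -c "
from cell import *
print(job_done())"
```

```text
time_s: 70.3
tcp_pos: [478.7, 392.3, 283.3]
orientation: [[-0.001, 0.974, 0.226], [-0.0, 0.226, -0.974], [-1.0, -0.001, 0.0]]
contact_force: [0.3, 0.8, -0.5]
width: 87.1
the job is handed in; nothing more can be done
None
```

The job is done and handed in at 70.3 s of the 210 s allowed; the hand-in gave no verdict.

- **Feet and tray:** I stood all four feet side by side against the closed gate. I then dragged the empty tray under the lip with its high wall on the far side. When the gate opened, all four feet slid through the coil. The last scene picture shows them upright in the tray.
- **Bolt:** I pulled it with the hooked rod until it stopped. At the stop the pull read 10 N and the hook stood where 60 mm of travel should put it. The gate slot is open across its full width. I could not see the bolt tab itself clearly through the guard, so full travel rests on those readings.
- **Rod:** It is back on its rest, measured at about (521, 403) mm and 13.2°, against (521, 404) mm and 12.6° before I took it. The rest lies at 13.1°.
- **Bystanders:** The mug, disc, screwdriver, caliper and block look unmoved in the last pictures. I only compared them by eye. I saw no foot knocked aside in the pictures I took during the run.
- **Tray position:** The tray measured up to about 7 mm nearer the robot than planned. It still covers the whole chute width.

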